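Pack the cleaner's caddy

ROBOT

A 6-joint arm with a two-finger parallel gripper is mounted at the origin on a cart in front of the work surface, level with it; the furniture and walls round the work are solid. World frame = base frame: x ahead of the robot, y to its left, z up, the work surface at z = 0. Lengths are in mm, angles in rad, forces in N, time in s.
With the tool pointing down it reaches from about 350 to 975 mm from the base axis. Payload 7.1 kg.
Tool frame: the origin (TCP) lies on the centre line of the jaws, within the pads' length; the fingertips stand 17 mm ahead of it and the grasp point (between the pads) lies 2 mm behind it; z points along the fingers, y is the direction in which the jaws open and shut (so a half turn about z gives the same grasp; the last joint's range is limited). The gripper opens to 88 mm and grips with 3 to 60 N. Pads are 20 mm wide; open, the fingers measure 115 mm over their backs; the gripper's body (75 mm by 178 mm) begins 61 mm behind the grasp point.
Start: joints at [-1.188, 0.423, 1.63, -0, 1.089, -0.019], TCP at [244.438, -575.2, 239.675] pointing down, gripper open.
Joint ranges: [-3, 3], [-0.9, 2.11], [0.09, 2.58], [-1.31, 4.45], [0.11, 2.69], [-2.54, 2.54]. Speed limits (rad/s): [2.39, 2.39, 3.01, 3.14, 3.14, 3.14].

INTERFACE

Orientations are given as a rotation vector (axis times angle).
In Python, from workcell import ctrl, imaging, workorder gives the robot as it stands. The module is installed in compiled form; this text tells all that it offers.
- The arm moves only by the shell command python3 -m crank 'ROWS' [OPENING]. ROWS is JSON, a list of rows, each an object with "travel": the shift along the tool's x, y, z as a fraction of full scale, a list of three; "turn": the turn about the tool's z as a fraction of full scale. In form: [{"travel": [dx, dy, dz], "turn": turn}, ...]. A call has 1 to 20 rows; each row shifts and turns the pose as measured when the row begins, along the tool's axes as they then stand; what a row does not reach is not made up. Full scale, the value 1, is 5 cm for a shift and 0.1 rad for a turn. A row lasts 1/10 s, in which the tool goes at most 50 mm and 8.59 degrees, less where a joint would pass 70% of its speed; a pose out of reach is approached as far as the arm can. A call with a number of a shift or a turn outside -1 to 1 is refused whole. A call with a gripper value outside its range is refused whole. OPENING is the gripper command: -1 is shut, 1 is fully open, values between are in proportion, set as the call begins (- or left out, the last holds). The fingers move at their own pace and stop on an object; the grip force is fixed at half the most. Time passes only in rows, so rows that do not move let the fingers close. It gives the time, the measured TCP pose, the force and the opening at its end, in the units of the state.
- ctrl.get_obs(): the state, without advancing time (a new reading comes with each control period).
- imaging.get_image(name): name is "side" or "top"; returns the picture (384x512x3 uint8, blue, green, red); there is no depth.
- imaging.camera_info(name): a dict with "camera_matrix" (3x3 intrinsics, pixels), "rvec" (rotation vector, rad) and "tvec" (3), from world to camera coordinates, as OpenCV has them. Camera axes: x right, y down, z forward; pixel columns grow to the right and rows downward; lengths in mm; the calibration is good to about 2 mm. A picture is of the moment at which its call begins. camera_info takes no time and is no camera call.
- workorder.close_job(): hands the job in, once; it reports no verdict.
The state is a dict: "t": time; "qpos": joint angles; "qvel": joint speeds; "joint_torque": joint torques, N m; "ee_pos": TCP position; "orientation": TCP orientation; "ft_force": force on the tool from outside, world axes, zero at the start; "moment": the same for the moment, N m; "width": finger opening in mm.
Only numpy, scipy, OpenCV 4.12 (cv2) and the standard library are available. Lean on these libraries where they do the work, as an engineer would, in place of code of your own. Each camera call takes 0.05 s, during which the arm holds its last target.

TASK

Pack the grey caddy for the cleaning round: lay the marker pen in the narrow groove, the scrub brush bristles down in the wide trough and the small dosing cup, mouth up, in the square well; only when these three are in, stand the capped concentrate bottle in the round well. Everything must sit fully down in its own place and roughly in the middle of it, and the bottle must be kept upright throughout. The spray can and the tall beaker standing among these things do not belong in the caddy: leave them standing where they are.

Things in the scene. Friction and masses are not known exactly. Their poses are not given: they have to be found in the camera images.
- brush_tray: wide-trough insert of the caddy, fixed: grey block 90 (x) x 184 (y) x 22 mm high, trough 78 (x) x 172 (y) mm, its floor 4 mm above the origin. Origin: centre of the insert's underside, 6 mm above the table; z up, y along the trough. It lies beside the narrow-groove insert (centres 92 mm apart; either side) in the caddy, a grey tray 200 x 294 mm, 26 mm high
- marker_tray: the narrow-groove insert of the caddy, fixed: grey block 90 (x) x 184 (y) x 22 mm high with a groove 36 (x) x 156 (y) mm only 4 mm deep in its top; the groove's floor is 18 mm and the block's top 22 mm above the origin. Origin: centre of the underside, 6 mm above the table; z up, y along the groove
- bottle_well: the round-well insert of the caddy, fixed: grey block 90 x 90 x 22 mm high with a round hole 74 mm across, floor 4 mm above the origin. Origin: centre of the underside, 6 mm above the table; z up. At one end of the caddy, beside the square well (92 mm apart, either side); a black carrying loop at most 23 mm high sticks out 25 mm at each end of the caddy
- cup_well: the square-well insert of the caddy, fixed: grey block 90 x 90 x 22 mm high with a square hole 68 x 68 mm, floor 4 mm above the origin. Origin: centre of the underside, 6 mm above the table; z up
- brush: scrub brush, loose, lying on its bristles: wooden back, 61 (x) x 154 (y) x 46 mm high, about 70 g; take it across its 61 mm width. Origin: centre of its underside (bristle tips); y along its length, z up through the wooden back
- marker_mid (a point): the middle of the marker pen (body marker), loose, lying on the table: white with a black cap, 17 mm thick, 135 mm long, about 15 g. The point is on the pen's axis, 8 mm above the table at the start; y along the pen. Take it across its thickness
- cup: small white dosing cup, loose, standing mouth up, hollow: 68 mm high, 65 mm across the rim, tapering to 50 mm at the foot, about 30 g; can be taken across the outside just under the rim. The shorter of the two open vessels. Origin: centre of the underside, z up through the mouth
- bottle: concentrate bottle, loose, standing: plain round white bottle 56 mm in diameter, straight up to about 130 mm, with a round screw cap 34 mm across that reaches from 156 to 190 mm height, about 0.4 kg; the cap is fixed to it and can be gripped from above. Origin: centre of the underside, z up
- spray_can: spray can, loose, standing, must stay: 59 mm in diameter, 198 mm high with a small nozzle 16 mm across on top (look-alike of the bottle, without a wide cap). Origin: centre of the underside, z up
- beaker: tall white beaker, loose, standing mouth up, must stay: 115 mm high, 66 mm across the rim (look-alike of the dosing cup, but much taller). Origin: centre of the underside, z up

How it is judged:
By the outcome, as a careful person would: the job done as asked, in the order asked, and still so for the second after the job is handed in, with the robot touching nothing.
It also fails if it takes over 115 s, if anything falls off the work surface, if the arm or the gripper's body presses on something with over 40 N, if the wrist force passes 120 N, or if a joint passes its speed limit or range.

## Working session

There is one attempt and no reset: what is moved stays moved. The work goes in short steps, Python scripts to look and compute and a shell command to move; the robot and the scene stay as the last step left them, time stands still between calls to the robot, and variables do not carry over. Pictures are saved under pics/ and viewed, and the job is handed in when it is done.

```bash
mkdir -p pics; python3 - <<'E'
from workcell import ctrl, imaging
import cv2
print(ctrl.get_obs())
for n in("top","side"):
    cv2.imwrite(f"pics/{n}0.png",cv2.resize(imaging.get_image(n),(800,600),interpolation=cv2.INTER_CUBIC)); print(imaging.camera_info(n))
E
```

```text
{'t': 0.0, 'qpos': array([-1.18798114e+00,  4.23829752e-01,  1.63067052e+00, -1.82424870e-05,
        1.08857786e+00, -1.89971348e-02]), 'qvel': array([-3.26802290e-04,  8.06763772e-05,  6.96180810e-04,  4.65482897e-04,
       -1.59102811e-03, -1.36792375e-04]), 'joint_torque': array([-3.18892780e-04, -5.44608843e+01, -2.73673904e+01,  6.44085975e-02,
        2.27271288e-02, -1.47124433e-04]), 'ee_pos': array([ 244.25797659, -574.73452014,  238.91624374]), 'orientation': array([-3.07697172e+00, -6.26649965e-01,  4.46879037e-04]), 'ft_force': array([-0.62128976,  0.51271232, -0.33421257]), 'moment': array([-0.00483174,  0.0050174 , -0.00327078]), 'width': 87.82827831996372}
{'camera_matrix': array([[422.42721013,   0.        , 253.78163031],
       [  0.        , 422.42721013, 194.35858351],
       [  0.        ,   0.        ,   1.        ]]), 'rvec': array([ 2.16691185, -2.17309317,  0.15207522]), 'tvec': array([-102.98846921,  545.85592661, 1103.8258054 ])}
{'camera_matrix': array([[425.19690861,   0.        , 256.34604529],
       [  0.        , 425.19690861, 193.00892813],
       [  0.        ,   0.        ,   1.        ]]), 'rvec': array([ 0.23979007, -2.77772593,  1.32984751]), 'tvec': array([ 513.55341862,  153.30578757, 1209.60199655])}
```

View pics/top0.png

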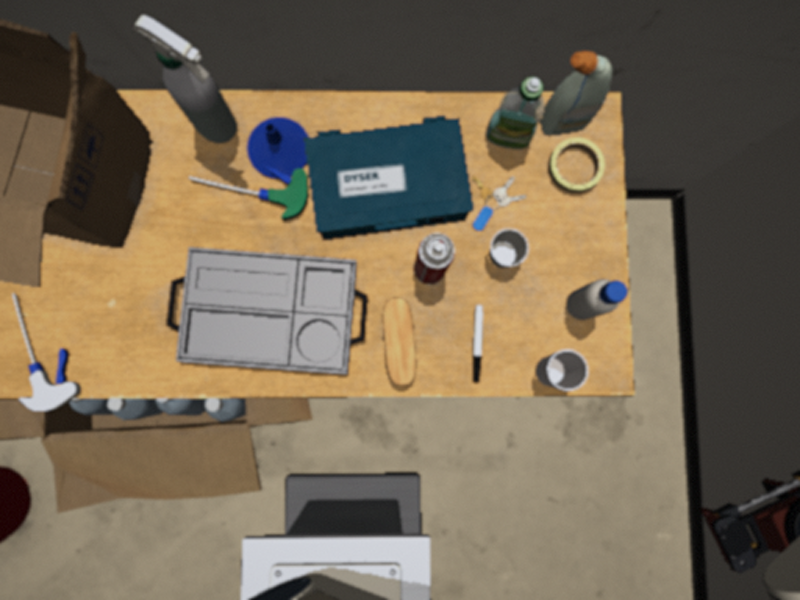

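View pics/side0.png

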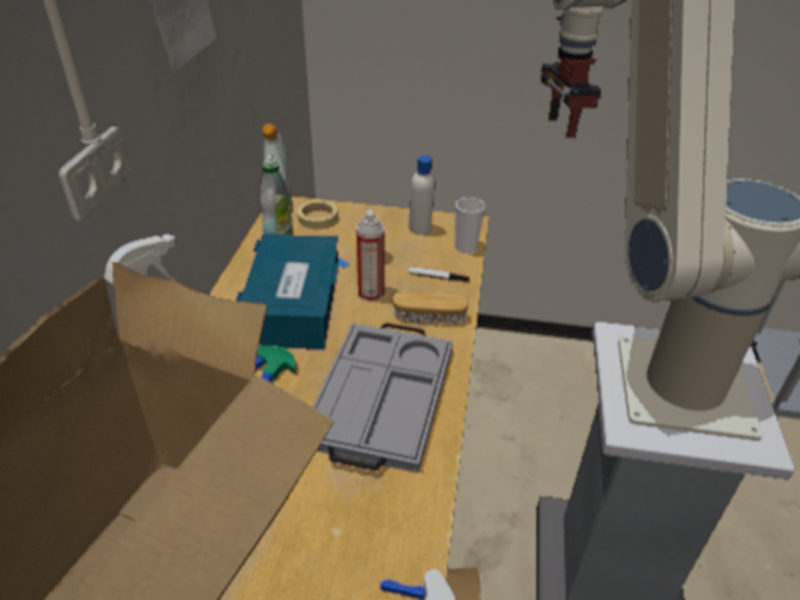

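The top view has the caddy at (268,312) and the can at (435,258). The cup is at (508,248), the brush at (400,342) and the marker at (478,343). The blue-capped bottle is at (598,298) and the tall beaker at (562,370). I'll enlarge these areas to measure them.

```bash
cat > h.py <<'E'
import numpy as np, cv2
from workcell import ctrl, imaging
def cam(n):
    c=imaging.camera_info(n); return c["camera_matrix"],cv2.Rodrigues(c["rvec"])[0],np.array(c["tvec"]).reshape(3)
def px2w(n,u,v,z):
    K,R,t=cam(n); d=R.T@np.linalg.solve(K,[u,v,1.]); o=-R.T@t
    return o+d*(z-o[2])/d[2]
def w2px(n,p):
    K,R,t=cam(n); q=K@(R@np.array(p,float)+t); return q[:2]/q[2]
def shot(n,f,x0,y0,w,h,s):
    im=imaging.get_image(n); cv2.imwrite("pics/raw_"+f,im)
    crop(im,f,x0,y0,w,h,s)
def crop(im,f,x0,y0,w,h,s):
    c=cv2.resize(im[y0:y0+h,x0:x0+w],None,fx=s,fy=s,interpolation=cv2.INTER_CUBIC)
    for u in range((x0+9)//10*10,x0+w,10):
        cv2.line(c,(int((u-x0)*s),0),(int((u-x0)*s),6 if u%50 else 14),(0,255,255),1)
        if u%20==0: cv2.putText(c,str(u),(int((u-x0)*s)-10,24),0,.35,(0,0,255),1)
    for v in range((y0+9)//10*10,y0+h,10):
        cv2.line(c,(0,int((v-y0)*s)),(6,int((v-y0)*s)),(0,255,255),1)
        if v%20==0: cv2.putText(c,str(v),(8,int((v-y0)*s)+4),0,.35,(0,0,255),1)
    cv2.imwrite("pics/"+f,c)
E
python3 - <<'E'
from h import *
im=imaging.get_image("top"); cv2.imwrite("pics/rawtop.png",im)
crop(im,"capc.png",105,150,135,95,5.9)
crop(im,"cobj.png",240,140,165,115,4.8)
K,R,t=cam("top");print(-R.T@t); K,R,t=cam("side");print(-R.T@t)
E
```

```text
[ 410.81374971  -80.29521844 1162.66137246]
[386.57215183 919.57933862 869.08721067]
```

View pics/capc.png

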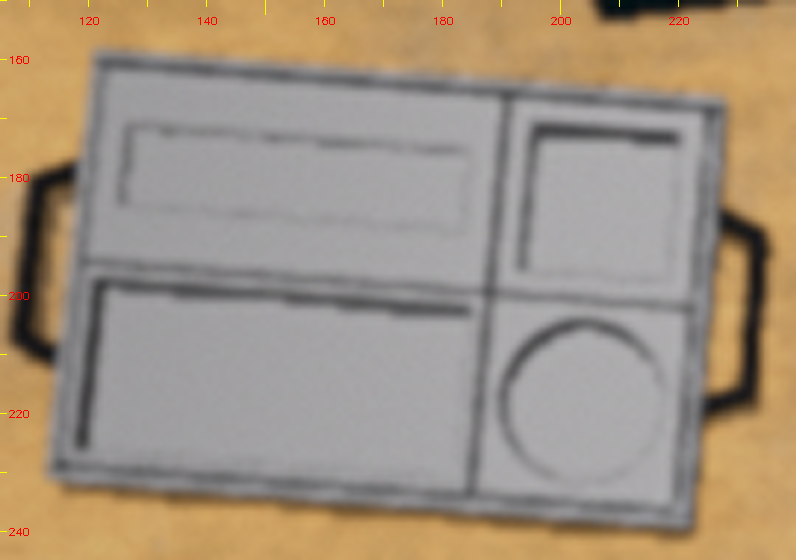

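View pics/cobj.png

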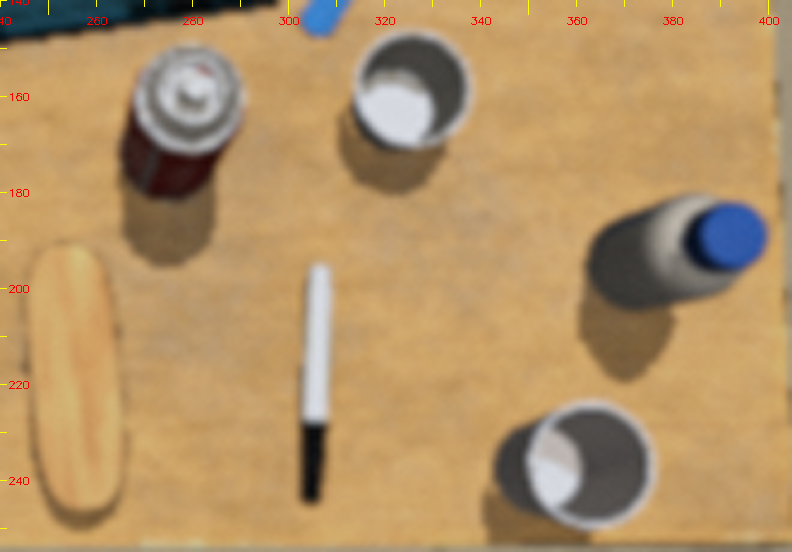

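```bash
cat > loc.py <<'E'
from h import *
from scipy.optimize import least_squares
# caddy coords: a along long (toward wells, -y side), b lateral (toward +x = marker/cup side)
P=[]
def add(a,b,z,cx,cy): P.append((a,b,z,105+cx/5.9,150+cy/5.9))
add(-147,100,26,95,52);add(147,100,26,722,102);add(147,-100,26,690,533);add(-147,-100,26,50,483)
add(93-34,46+34,28,532,122);add(93+34,46+34,28,683,134);add(93+34,46-34,28,672,280);add(93-34,46-34,28,518,270)
add(93,-46,28,582,400)
add(-46-78,46+18,28,128,122);add(-46+78,46+18,28,470,147);add(-46+78,46-18,28,463,236);add(-46-78,46-18,28,120,205)
add(-46-86,-46+39,28,97,280);add(-46+86,-46+39,28,472,310);add(-46-86,-46-39,28,78,448)
P=np.array(P)
W=np.array([px2w("top",u,v,z) for a,b,z,u,v in P])[:,:2]
def mod(p,a,b): 
    c,s=np.cos(p[2]),np.sin(p[2])  # long axis dir = (-s.., ) : a-> (s,-c), b->(c,s)
    return np.stack([p[0]+a*s+b*c,p[1]-a*c+b*s],-1)
r=least_squares(lambda p:(mod(p,P[:,0],P[:,1])-W).ravel(),[500,100,0],loss="soft_l1",f_scale=2)
p=r.x
if __name__=="__main__":
    print("caddy",p); print(np.round(mod(p,P[:,0],P[:,1])-W,1).tolist())
    for n,a,b in(("marker",-46,46),("brush",-46,-46),("cup",93,46),("bottle",93,-46)): print(n,mod(p,np.array(a),np.array(b)).round(1))
    q=lambda cx,cy,z:px2w("top",240+cx/4.8,140+cy/4.8,z).round(1)
    print("brush ends",q(72,245,42),q(85,513,42),"sides",q(33,380,40),q(122,375,40))
    print("marker ends",q(319,265,9),q(311,502,9))
    print("cup rim",q(413,90,68),"l/r",q(357,90,68),q(469,90,68))
    print("beaker rim",q(590,464,115))
    print("bottle cap",q(732,236,190),"edges",q(696,236,190),q(767,236,190))
    print("can",q(194,88,198), q(188,97,175))
E
python3 loc.py
```

```text
caddy [ 5.35272897e+02  1.19051503e+02 -7.79723434e-02]
[[2.0, 2.0], [2.6, -2.3], [1.2, -0.6], [0.6, 3.9], [-0.8, -0.3], [-0.5, 1.3], [-0.6, 2.0], [-0.0, -0.5], [-1.0, -0.1], [-2.6, -1.4], [-3.0, -0.4], [2.3, -0.2], [-0.0, -1.1], [0.2, 0.3], [0.8, -0.8], [-1.3, 0.4]]
marker [584.7 161.3]
brush [493.  168.5]
cup [573.9  22.8]
bottle [482.2  29.9]
brush ends [ 553.5 -107.7   42. ] [ 405.2 -114.1   42. ] sides [478.4 -85.8  40. ] [ 481.1 -135.1   40. ]
marker ends [ 545.9 -250.4    9. ] [ 410.7 -243.3    9. ]
cup rim [ 636.1 -295.5   68. ] l/r [ 636.  -264.5   68. ] [ 636.1 -326.5   68. ]
beaker rim [ 429.6 -373.3  115. ]
bottle cap [ 538.6 -425.8  190. ] edges [ 538.6 -408.1  190. ] [ 538.6 -443.   190. ]
can [ 610.3 -163.4  198. ] [ 610.5 -162.3  175. ]
```

```bash
python3 - <<'E'
from loc import *
im=imaging.get_image("side")
def pt(p,c=(0,255,0)):
    u=w2px("side",p); cv2.circle(big,tuple(int(round(k*8)) for k in (u-[195,95])*S),1,c,-1,shift=3)
S=4
x0,y0,w,h=195,95,125,135
big=cv2.resize(im[y0:y0+h,x0:x0+w],None,fx=S,fy=S,interpolation=cv2.INTER_CUBIC)
for a,b,z,_,_ in P: pt((*mod(p,a,b),z))
th=np.linspace(0,6.28,24)
def ring(x,y,z,r,c=(0,255,0)):
    for t in th: pt((x+r*np.cos(t),y+r*np.sin(t),z),c)
ring(636,-295.5,68,32.5);ring(429.6,-373.3,115,33);ring(538.6,-425.8,190,17);ring(538.6,-425.8,1,28,(255,0,0));ring(429.6,-373.3,1,25,(255,0,0))
ring(610.4,-163,198,8);ring(610.4,-163,1,29.5,(255,0,0))
pt((545.9,-250.4,9),(0,0,255));pt((410.7,-243.3,9),(0,0,255))
for q in((553.5,-107.7,42),(405.2,-114.1,42),(553.5,-107.7,0),(405.2,-114.1,0)):pt(q,(0,0,255))
cv2.imwrite("pics/sv.png",big)
E
```

```text
(no output)
```

View pics/sv.png

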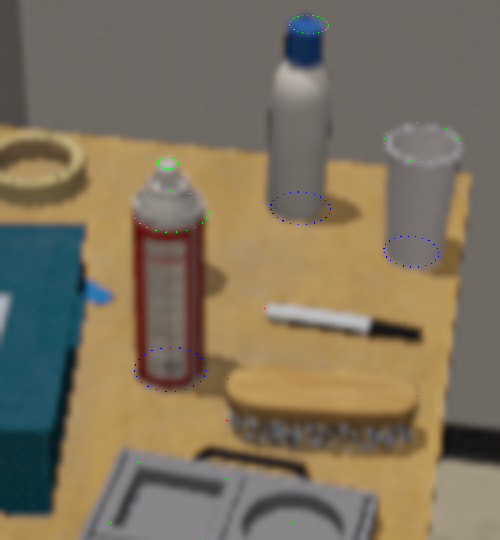

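The side view agrees with the top-view fit: the projected rings land on the rims, cap and feet to within a few mm. Next is a helper that works out the rows. The marker goes first.

```bash
cat > to.py <<'E'
import sys
from h import *
from scipy.spatial.transform import Rotation as Ro
o=ctrl.get_obs(); R=Ro.from_rotvec(o["orientation"]).as_matrix()
x,y,z,yaw=map(float,sys.argv[1:5]); p=o["ee_pos"]
cy=np.arctan2(R[1,1],R[0,1]); d=(yaw-cy+np.pi)%(2*np.pi)-np.pi
print("t %.1f"%o["t"],"pos",p.round(1),"yaw %.3f"%cy,"tilt z",R[:,2].round(3),"w %.1f"%o["width"],"F",o["ft_force"].round(1),"q6 %.2f"%o["qpos"][5])
print("turn units",round(-d/.1,2))
D=np.array([x,y,z])-p
R2=R@Ro.from_rotvec([0,0,-d]).as_matrix()
print("travel units now",(R.T@D/50).round(2),"after turn",(R2.T@D/50).round(2))
E
python3 to.py 490 -247.5 150 -1.623
python3 -m crank '[{"travel":[0,0,0],"turn":1},{"travel":[0,0,0],"turn":1},{"travel":[0,0,0],"turn":1},{"travel":[0,0,0],"turn":1},{"travel":[0,0,0],"turn":0.5}]' 1
python3 to.py 490 -247.5 150 -1.623
```

```text
t 0.2 pos [ 244.3 -574.9  239.2] yaw -1.169 tilt z [-0.     0.001 -1.   ] w 87.1 F [ 0.1 -0.6 -0.3] q6 -0.02
turn units 4.54
travel units now [ 7.08 -4.1   1.79] after turn [ 4.57 -6.79  1.79]
t: 0.7
ee_pos: [244.0, -574.1, 237.9]
orientation: [-3.137, 0.103, 0.002]
ft_force: [0.2, 0.1, 0.5]
width: 87.9
t 0.7 pos [ 244.  -574.1  237.9] yaw -1.636 tilt z [-0.001  0.003 -1.   ] w 87.9 F [0.2 0.1 0.5] q6 0.45
turn units -0.13
travel units now [ 4.48 -6.84  1.77] after turn [ 4.57 -6.77  1.77]
```

```bash
python3 -m crank '[{"travel":[0.2,-0.3,0],"turn":-0.1},{"travel":[0.4,-0.6,0],"turn":0},{"travel":[0.5,-0.75,0],"turn":0},{"travel":[0.5,-0.75,0],"turn":0},{"travel":[0.5,-0.75,0],"turn":0},{"travel":[0.5,-0.75,0],"turn":0},{"travel":[0.5,-0.75,0],"turn":0},{"travel":[0.5,-0.75,0],"turn":0},{"travel":[0.5,-0.75,0],"turn":0},{"travel":[0.2,-0.4,0],"turn":0},{"travel":[0,0,0],"turn":0}]'
python3 to.py 490 -247.5 60 -1.623
```

```text
t: 1.8
ee_pos: [484.0, -235.2, 237.8]
orientation: [-3.135, 0.056, 0.001]
ft_force: [-0.9, 0.3, -0.4]
width: 88.1
t 1.8 pos [ 484.  -235.2  237.8] yaw -1.606 tilt z [-0.001  0.006 -1.   ] w 88.1 F [-0.9  0.3 -0.4] q6 1.13
turn units 0.17
travel units now [0.13 0.26 3.55] after turn [0.14 0.26 3.55]
```

```bash
python3 -m crank '[{"travel":[0.07,0.13,0.4],"turn":0.17},{"travel":[0.06,0.13,0.8],"turn":0},{"travel":[0,0,0.8],"turn":0},{"travel":[0,0,0.8],"turn":0},{"travel":[0,0,0.5],"turn":0},{"travel":[0,0,0.2],"turn":0},{"travel":[0,0,0],"turn":0}]'
python3 to.py 490 -247.5 20 -1.623; python3 - <<'E'
from h import *
shot("top","m1.png",250,150,150,100,5)
E
```

```text
t: 2.5
ee_pos: [489.8, -247.8, 59.6]
orientation: [-3.138, 0.064, -0.006]
ft_force: [0.2, 0.5, 0.6]
width: 87.9
t 2.5 pos [ 489.8 -247.8   59.6] yaw -1.612 tilt z [ 0.004  0.003 -1.   ] w 87.9 F [0.2 0.5 0.6] q6 1.11
turn units 0.11
travel units now [ 0.   -0.    0.79] after turn [ 0.   -0.    0.79]
```

View pics/m1.png

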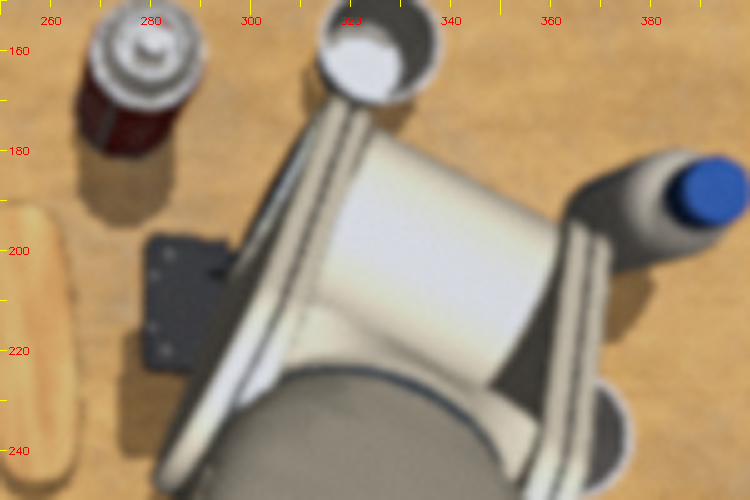

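The arm hides the pen from above. Nothing has been disturbed, so I'll go down and grip.

```bash
python3 -m crank '[{"travel":[0,0,0.3],"turn":0.1},{"travel":[0,0,0.3],"turn":0},{"travel":[0,0,0.19],"turn":0},{"travel":[0,0,0],"turn":0}]'
python3 to.py 490 -247.5 20 -1.623;python3 -m crank '[{"travel":[0,0,0],"turn":0},{"travel":[0,0,0],"turn":0},{"travel":[0,0,0],"turn":0},{"travel":[0,0,0],"turn":0},{"travel":[0,0,0],"turn":0},{"travel":[0,0,0],"turn":0},{"travel":[0,0,0],"turn":0},{"travel":[0,0,0],"turn":0},{"travel":[0,0,0],"turn":0},{"travel":[0,0,0],"turn":0}]' -1
python3 to.py 490 -247.5 120 -1.623
```

```text
t: 2.95
ee_pos: [492.8, -249.6, 21.6]
orientation: [3.14, -0.081, 0.017]
ft_force: [0.8, -0.2, 0.1]
width: 87.9
t 3.0 pos [ 492.8 -249.6   21.6] yaw -1.623 tilt z [ 0.011 -0.001 -1.   ] w 87.9 F [ 0.8 -0.2  0.1] q6 1.12
turn units 0.0
travel units now [-0.06 -0.04  0.03] after turn [-0.06 -0.04  0.03]
t: 3.95
ee_pos: [493.9, -250.0, 23.0]
orientation: [3.139, -0.081, 0.02]
ft_force: [0.3, 0.3, -0.7]
width: 14.0
t 4.0 pos [ 493.9 -250.    23. ] yaw -1.622 tilt z [ 0.013 -0.002 -1.   ] w 14.0 F [ 0.3  0.3 -0.7] q6 1.12
turn units 0.01
travel units now [-0.05 -0.04 -1.94] after turn [-0.05 -0.04 -1.94]
```

```bash
python3 - <<'E'
from h import *
shot("side","m2.png",195,95,125,135,4)
E
```

```text
(no output)
```

View pics/m2.png

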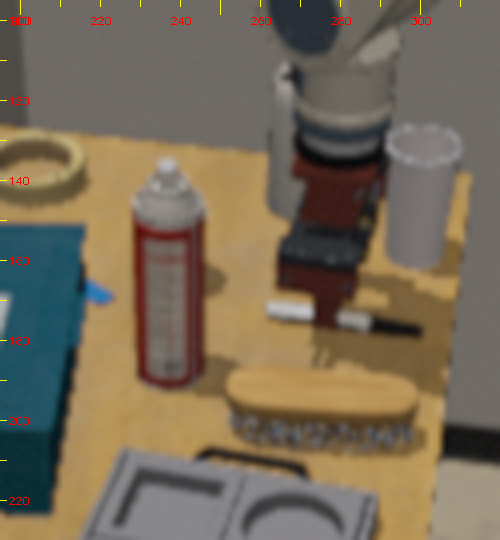

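```bash
python3 -m crank '[{"travel":[0,0,-0.4],"turn":0},{"travel":[0,0,-0.8],"turn":0},{"travel":[0,0,-0.8],"turn":0},{"travel":[0,0,-0.4],"turn":0}]'
python3 to.py 585.6 173.3 130 -0.078
python3 - <<'E'
from h import *
shot("side","m3.png",195,95,125,135,4)
E
```

```text
t: 4.4
ee_pos: [489.8, -248.5, 142.7]
orientation: [-3.138, 0.081, -0.008]
ft_force: [0.2, -0.2, 0.8]
width: 14.2
t 4.4 pos [ 489.8 -248.5  142.7] yaw -1.622 tilt z [ 0.005  0.003 -1.   ] w 14.2 F [ 0.2 -0.2  0.8] q6 1.12
turn units -15.44
travel units now [ 1.48 -8.52  0.29] after turn [8.56 1.25 0.29]
```

View pics/m3.png

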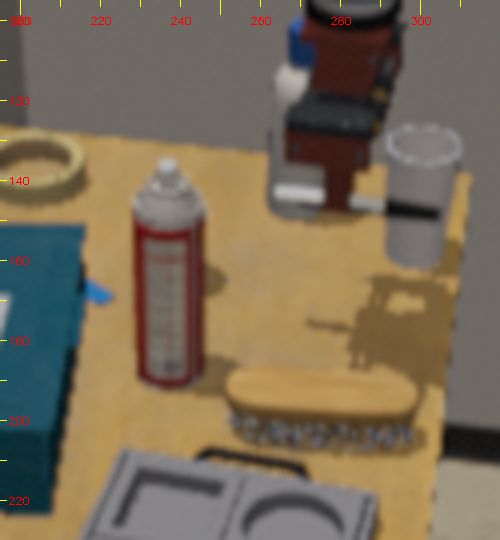

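```bash
python3 -m crank '[{"travel":[0,-0.4,-0.3],"turn":0},{"travel":[0,-0.7,-0.3],"turn":0},{"travel":[0,-0.8,0],"turn":0},{"travel":[0,-0.8,0],"turn":0},{"travel":[0,-0.8,0],"turn":0},{"travel":[0,-0.8,0],"turn":0},{"travel":[0,-0.8,0],"turn":0},{"travel":[0,-0.3,0],"turn":-0.5},{"travel":[0,0,0],"turn":-1},{"travel":[0,0,0],"turn":-1},{"travel":[0,0,0],"turn":-1},{"travel":[0,0,0],"turn":-1},{"travel":[0,0,0],"turn":-1},{"travel":[0,0,0],"turn":-1},{"travel":[0,0,0],"turn":-1},{"travel":[0,0,0],"turn":-1},{"travel":[0,0,0],"turn":-1},{"travel":[0,0,0],"turn":-1},{"travel":[0,0,0],"turn":-1},{"travel":[0,0,0],"turn":-1}]'
python3 to.py 585.6 173.3 130 -0.078
```

```text
t: 6.45
ee_pos: [501.8, 31.0, 168.3]
orientation: [2.546, 1.835, 0.003]
ft_force: [0.1, -0.7, 0.1]
width: 14.3
t 6.5 pos [501.8  31.  168.3] yaw -0.322 tilt z [ 0.003 -0.001 -1.   ] w 14.3 F [ 0.1 -0.7  0.1] q6 0.36
turn units -2.44
travel units now [3.23 0.69 0.77] after turn [2.97 1.45 0.77]
```

```bash
python3 -m crank '[{"travel":[0,0,0],"turn":-1},{"travel":[0,0,0],"turn":-1},{"travel":[0,0,0],"turn":-0.4},{"travel":[0.4,0.2,0],"turn":0},{"travel":[0.7,0.3,0],"turn":0},{"travel":[0.7,0.35,0.2],"turn":0},{"travel":[0.7,0.35,0.3],"turn":0},{"travel":[0.4,0.2,0.2],"turn":0},{"travel":[0,0,0],"turn":0}]'
python3 to.py 585.6 173.3 65 -0.078
```

```text
t: 7.35
ee_pos: [581.8, 174.9, 126.5]
orientation: [2.298, 2.141, -0.004]
ft_force: [-0.6, 0.6, -0.4]
width: 14.4
t 7.3 pos [581.8 174.9 126.5] yaw -0.071 tilt z [-0.002 -0.002 -1.   ] w 14.4 F [-0.6  0.6 -0.4] q6 0.34
turn units 0.07
travel units now [-0.02  0.08  1.23] after turn [-0.02  0.08  1.23]
```

```bash
python3 -m crank '[{"travel":[0,0.08,0.5],"turn":0.07},{"travel":[0,0,0.5],"turn":0},{"travel":[0,0,0.23],"turn":0},{"travel":[0,0,0],"turn":0}]'
python3 to.py 585.6 173.3 47 -0.078
python3 - <<'E'
from h import *
shot("side","m4.png",190,190,110,110,5)
shot("top","m5.png",105,140,140,105,5)
E
```

```text
t: 7.75
ee_pos: [584.0, 172.9, 62.6]
orientation: [-2.305, -2.134, 0.007]
ft_force: [0.2, 0.0, -0.1]
width: 13.6
t 7.8 pos [584.  172.9  62.6] yaw -0.077 tilt z [-0.004 -0.003 -1.   ] w 13.6 F [ 0.2  0.  -0.1] q6 0.35
turn units 0.01
travel units now [0.01 0.03 0.31] after turn [0.01 0.03 0.31]
```

View pics/m4.png

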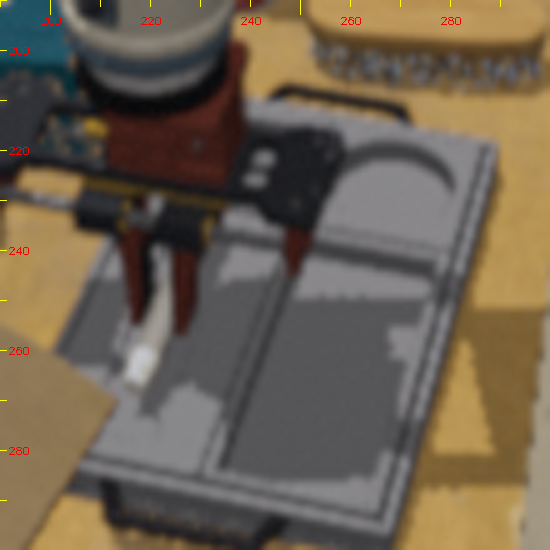

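View pics/m5.png

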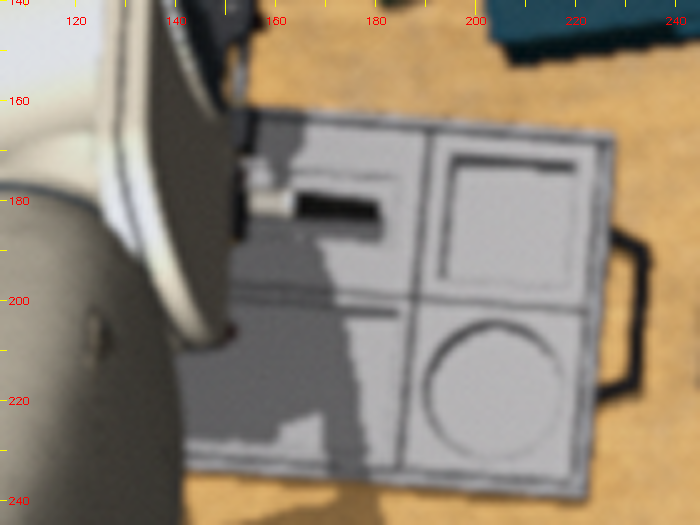

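```bash
python3 - <<'E'
from h import *
a=px2w("top",181.2,181.6,48);print(a,px2w("side",217,265,48))
# groove end wells and centreline
from loc import mod,p
print(mod(p,np.array(-46+67.5),np.array(46.)),mod(p,np.array(-46-67.5),np.array(46.)))
E
```

```text
[578.29586076  88.58981645  48.        ] [586.64094795 218.78870511  48.        ]
[579.45842821  94.03373244] [589.97403175 228.62356149]
```

```bash
python3 -m crank '[{"travel":[0.07,0.03,0.1],"turn":0},{"travel":[0.06,0.02,0.1],"turn":0},{"travel":[0,0,0.08],"turn":0},{"travel":[0,0,0],"turn":0}]'
python3 to.py 586.6 178.3 47 -0.078
```

```text
t: 8.25
ee_pos: [590.5, 180.2, 52.7]
orientation: [2.303, 2.131, 0.005]
ft_force: [-0.6, -1.0, -0.1]
width: 14.1
t 8.2 pos [590.5 180.2  52.7] yaw -0.077 tilt z [ 0.004 -0.    -1.   ] w 14.1 F [-0.6 -1.  -0.1] q6 0.36
turn units 0.01
travel units now [-0.04 -0.08  0.11] after turn [-0.04 -0.08  0.11]
```

```bash
python3 -m crank '[{"travel":[-0.02,-0.07,0.07],"turn":0},{"travel":[0,0,0.03],"turn":0},{"travel":[0,0,0],"turn":0}]'
python3 to.py 586.6 178.3 47 -0.078
python3 -m crank '[{"travel":[0,0,0],"turn":0}]'
python3 to.py 586.6 178.3 47 -0.078
```

```text
t: 8.55
ee_pos: [586.7, 179.5, 47.6]
orientation: [2.303, 2.132, 0.005]
ft_force: [0.2, 0.2, 0.4]
width: 14.1
t 8.6 pos [586.7 179.5  47.6] yaw -0.077 tilt z [ 0.005 -0.    -1.   ] w 14.1 F [0.2 0.2 0.4] q6 0.36
turn units 0.01
travel units now [-0.02 -0.    0.01] after turn [-0.02 -0.    0.01]
t: 8.65
ee_pos: [586.6, 179.5, 47.5]
orientation: [2.303, 2.132, 0.005]
ft_force: [-0.3, 0.0, 0.8]
width: 13.8
t 8.7 pos [586.6 179.5  47.5] yaw -0.077 tilt z [ 0.005 -0.    -1.   ] w 13.8 F [-0.3  0.   0.8] q6 0.36
turn units 0.01
travel units now [-0.02  0.    0.01] after turn [-0.02  0.    0.01]
```

```bash
python3 -m crank '[{"travel":[0,0,0.02],"turn":0},{"travel":[0,0,0],"turn":0}]'
python3 -m crank '[{"travel":[0,0,0],"turn":0},{"travel":[0,0,0],"turn":0},{"travel":[0,0,0],"turn":0},{"travel":[0,0,0],"turn":0},{"travel":[0,0,-0.2],"turn":0},{"travel":[0,0,-0.5],"turn":0},{"travel":[0,0,-0.9],"turn":0},{"travel":[0,0,-0.9],"turn":0},{"travel":[0,-0.8,-0.5],"turn":0},{"travel":[-0.5,-0.8,0],"turn":0},{"travel":[-0.9,0,0],"turn":0.5},{"travel":[-0.9,0,0],"turn":1},{"travel":[-0.9,0,0],"turn":1},{"travel":[-0.9,0,0],"turn":1}]' 0
python3 to.py 479 -111 170 -1.528
python3 - <<'E'
from h import *
shot("top","m6.png",105,140,140,105,5)
shot("side","m7.png",190,190,110,110,5)
E
```

```text
t: 8.85
ee_pos: [586.8, 179.5, 47.1]
orientation: [2.303, 2.131, 0.005]
ft_force: [-0.4, -0.1, 1.0]
width: 13.7
t: 10.25
ee_pos: [469.8, -15.5, 209.2]
orientation: [2.638, 1.693, 0.023]
ft_force: [0.3, 0.1, 1.3]
width: 43.8
t 10.2 pos [469.8 -15.5 209.2] yaw -0.430 tilt z [ 0.016  0.002 -1.   ] w 43.8 F [0.3 0.1 1.3] q6 0.37
turn units 10.98
travel units now [-1.67  0.95  0.78] after turn [0.09 1.92 0.78]
```

View pics/m6.png

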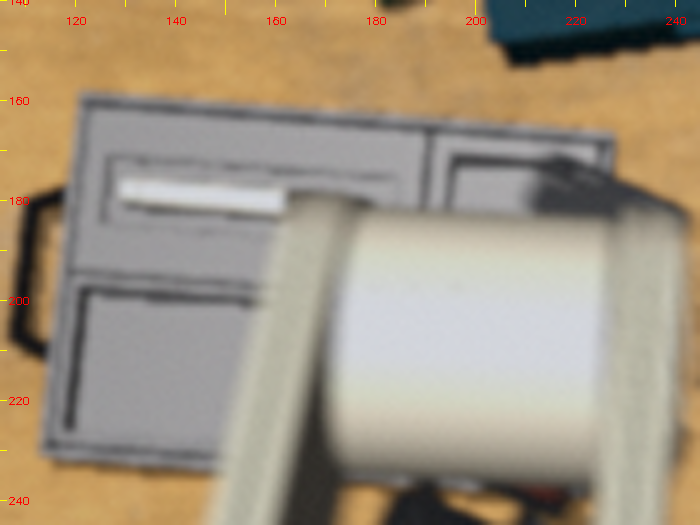

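View pics/m7.png

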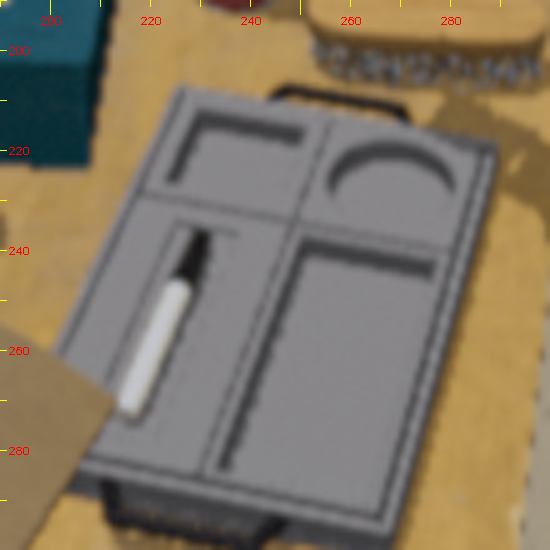

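The pen lies in the groove: side view (118,410) to (200,235), top view left end at (118,188). Brush next.

```bash
python3 -m crank '[{"travel":[-0.6,0.3,0],"turn":1},{"travel":[-0.5,0.3,0],"turn":1},{"travel":[-0.3,0.3,0],"turn":1},{"travel":[0,0,0],"turn":1},{"travel":[0,0,0],"turn":1},{"travel":[0,0,0],"turn":1},{"travel":[0,0,0],"turn":1},{"travel":[0,0,0],"turn":1},{"travel":[0,0,0],"turn":1},{"travel":[0,0,0],"turn":1},{"travel":[0,0,0],"turn":1},{"travel":[0,0,0],"turn":0.5}]' 1
python3 to.py 479 -111 100 -1.528
```

```text
t: 11.55
ee_pos: [477.0, -100.5, 216.6]
orientation: [-3.138, 0.081, -0.039]
ft_force: [-0.5, 0.2, 0.6]
width: 88.2
t 11.6 pos [ 477.  -100.5  216.6] yaw -1.622 tilt z [ 0.025  0.001 -1.   ] w 88.2 F [-0.5  0.2  0.6] q6 1.38
turn units -0.94
travel units now [-0.01  0.21  2.33] after turn [-0.03  0.21  2.33]
```

```bash
python3 -m crank '[{"travel":[0,0.2,0.4],"turn":-0.9},{"travel":[0,0,0.7],"turn":0},{"travel":[0,0,0.7],"turn":0},{"travel":[0,0,0.4],"turn":0},{"travel":[0,0,0.1],"turn":0},{"travel":[0,0,0],"turn":0}]'
python3 to.py 479 -111 39 -1.528
python3 - <<'E'
from h import *
shot("top","b1.png",225,150,120,105,5)
shot("side","b2.png",220,140,110,110,5)
E
```

```text
t: 12.15
ee_pos: [485.3, -108.0, 103.0]
orientation: [3.139, 0.075, 0.055]
ft_force: [0.4, -0.3, -0.1]
width: 88.0
t 12.2 pos [ 485.3 -108.   103. ] yaw -1.523 tilt z [ 0.035 -0.    -0.999] w 88.0 F [ 0.4 -0.3 -0.1] q6 1.26
turn units 0.05
travel units now [-0.17  0.05  1.27] after turn [-0.17  0.05  1.27]
```

View pics/b1.png

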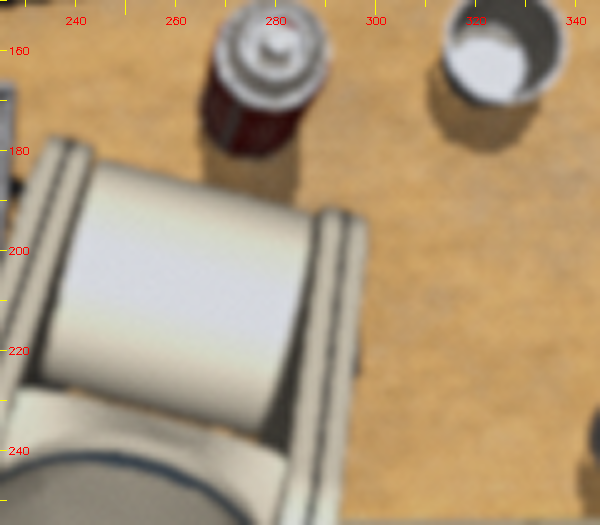

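View pics/b2.png

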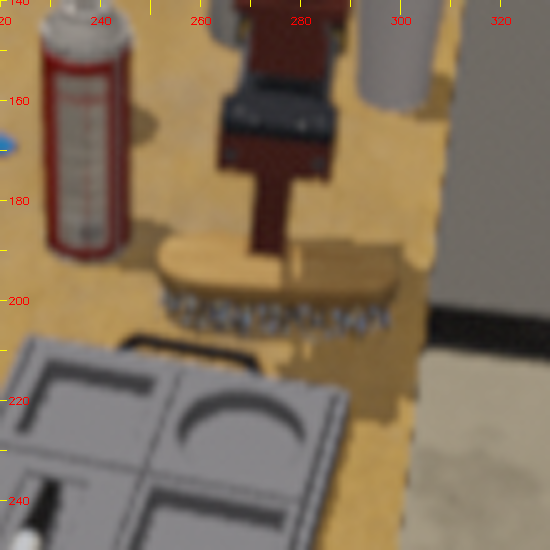

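```bash
python3 -m crank '[{"travel":[0,0,-0.8],"turn":0},{"travel":[0,0,-0.8],"turn":0},{"travel":[0,0,0],"turn":0}]'
python3 to.py 479 -111 100 -1.528
python3 -m crank '[{"travel":[0,0,0.3],"turn":0},{"travel":[0,0,0.3],"turn":0},{"travel":[0,0,0.3],"turn":0},{"travel":[0,0,0.3],"turn":0},{"travel":[0,0,0.3],"turn":0},{"travel":[0,0,0],"turn":0}]'
python3 to.py 479 -111 39 -1.528
```

```text
t: 12.55
ee_pos: [484.0, -108.1, 188.8]
orientation: [3.138, 0.076, 0.061]
ft_force: [0.5, 0.2, -0.1]
width: 87.8
t 12.6 pos [ 484.  -108.1  188.8] yaw -1.522 tilt z [ 0.039 -0.001 -0.999] w 87.8 F [ 0.5  0.2 -0.1] q6 1.27
turn units 0.06
travel units now [-0.17  0.05  1.77] after turn [-0.17  0.05  1.77]
t: 13.15
ee_pos: [491.9, -109.0, 119.3]
orientation: [3.133, 0.077, 0.087]
ft_force: [0.2, 0.3, -0.7]
width: 88.0
t 13.2 pos [ 491.9 -109.   119.3] yaw -1.522 tilt z [ 0.056 -0.005 -0.998] w 88.0 F [ 0.2  0.3 -0.7] q6 1.26
turn units 0.06
travel units now [-0.35  0.02  1.59] after turn [-0.35  0.02  1.59]
```

```bash
python3 -m crank '[{"travel":[0,0,-0.3],"turn":0},{"travel":[0,0,-0.3],"turn":0},{"travel":[0,0,-0.3],"turn":0},{"travel":[0,0,-0.3],"turn":0},{"travel":[0,0,-0.3],"turn":0}]'
python3 to.py 479 -111 39 -1.528
python3 -m crank '[{"travel":[0,0,-0.3],"turn":0},{"travel":[0,0,-0.3],"turn":0}]'
python3 to.py 479 -111 39 -1.528
python3 -m crank '[{"travel":[-0.6,0,0],"turn":0}]'
python3 to.py 479 -111 39 -1.528
python3 -m crank '[{"travel":[-0.6,0,0],"turn":0}]'
python3 to.py 479 -111 39 -1.528
python3 -m crank '[{"travel":[0,0,0],"turn":0}]'
python3 to.py 479 -111 39 -1.528
```

```text
t: 13.65
ee_pos: [487.1, -108.3, 198.9]
orientation: [3.133, 0.077, 0.087]
ft_force: [0.3, -0.5, 0.3]
width: 87.9
t 13.7 pos [ 487.1 -108.3  198.9] yaw -1.522 tilt z [ 0.056 -0.005 -0.998] w 87.9 F [ 0.3 -0.5  0.3] q6 1.27
turn units 0.06
travel units now [-0.34  0.02  3.19] after turn [-0.34  0.02  3.19]
t: 13.85
ee_pos: [485.6, -108.1, 232.6]
orientation: [3.132, 0.078, 0.092]
ft_force: [0.2, 0.2, -0.8]
width: 87.6
t 13.8 pos [ 485.6 -108.1  232.6] yaw -1.521 tilt z [ 0.059 -0.006 -0.998] w 87.6 F [ 0.2  0.2 -0.8] q6 1.27
turn units 0.07
travel units now [-0.36  0.02  3.86] after turn [-0.36  0.02  3.86]
t: 13.95
ee_pos: [459.6, -110.3, 234.6]
orientation: [3.129, 0.079, 0.105]
ft_force: [0.0, 0.3, 0.4]
width: 87.6
t 13.9 pos [ 459.6 -110.3  234.6] yaw -1.521 tilt z [ 0.067 -0.008 -0.998] w 87.6 F [0.  0.3 0.4] q6 1.25
turn units 0.07
travel units now [ 0.12 -0.01  3.93] after turn [ 0.12 -0.01  3.93]
t: 14.05
ee_pos: [429.5, -111.8, 234.0]
orientation: [3.128, 0.08, 0.109]
ft_force: [-1.7, 0.6, -0.2]
width: 87.6
t 14.1 pos [ 429.5 -111.8  234. ] yaw -1.520 tilt z [ 0.07  -0.009 -0.998] w 87.6 F [-1.7  0.6 -0.2] q6 1.22
turn units 0.08
travel units now [ 0.72 -0.01  3.96] after turn [ 0.72 -0.02  3.96]
t: 14.15
ee_pos: [426.6, -111.5, 234.7]
orientation: [3.128, 0.079, 0.108]
ft_force: [0.2, -0.3, 0.2]
width: 87.9
t 14.2 pos [ 426.6 -111.5  234.7] yaw -1.521 tilt z [ 0.069 -0.009 -0.998] w 87.9 F [ 0.2 -0.3  0.2] q6 1.22
turn units 0.07
travel units now [ 0.78 -0.    3.98] after turn [ 0.78 -0.01  3.98]
```

```bash
for i in 1; do python3 -m crank '[{"travel":[0.6,0,0],"turn":0}]'
python3 to.py 479 -111 39 -1.528 | head -1
python3 -m crank '[{"travel":[0.6,0,0],"turn":0}]'
python3 to.py 479 -111 39 -1.528 |head -1
python3 -m crank '[{"travel":[0,0,0],"turn":0}]'
python3 to.py 479 -111 39 -1.528 |head -1
python3 -m crank '[{"travel":[0,0,-0.8],"turn":0}]'
python3 to.py 479 -111 39 -1.528 |head -1
python3 -m crank '[{"travel":[0,0,0],"turn":0}]'
python3 to.py 479 -111 39 -1.528 |head -1
python3 -m crank '[{"travel":[0,0,0.8],"turn":0}]'
python3 to.py 479 -111 39 -1.528 |head -1
python3 -m crank '[{"travel":[0,0,0],"turn":0}]'
python3 to.py 479 -111 39 -1.528 |head -1
done | grep pos\ 
```

```text
t 14.2 pos [ 454.3 -109.9  237.6] yaw -1.522 tilt z [ 0.068 -0.009 -0.998] w 87.9 F [-0.2 -0.7  0.2] q6 1.25
t 14.3 pos [ 485.4 -108.5  241.1] yaw -1.523 tilt z [ 0.071 -0.009 -0.997] w 87.9 F [ 0.5 -0.   0.1] q6 1.27
t 14.4 pos [ 489.5 -108.8  242.9] yaw -1.523 tilt z [ 0.076 -0.01  -0.997] w 87.5 F [ 0.3 -0.1 -0.1] q6 1.27
t 14.6 pos [ 484.5 -107.5  279.6] yaw -1.522 tilt z [ 0.067 -0.008 -0.998] w 87.8 F [ 1.  -0.3 -0.4] q6 1.27
t 14.7 pos [ 487.4 -108.1  284.4] yaw -1.522 tilt z [ 0.076 -0.01  -0.997] w 87.7 F [-0.  -0.2 -0.4] q6 1.27
t 14.8 pos [ 493.9 -109.3  249.1] yaw -1.522 tilt z [ 0.087 -0.013 -0.996] w 87.8 F [ 0.  -0.  -0.3] q6 1.27
t 14.8 pos [ 491.4 -108.6  246.1] yaw -1.521 tilt z [ 0.08  -0.011 -0.997] w 87.9 F [-0.2 -0.4 -1. ] q6 1.27
```

```bash
T(){ python3 to.py 479 -111 39 -1.528 | head -1; }
{ python3 -m crank '[{"travel":[0,0,-0.5],"turn":0}]' ;T
python3 -m crank '[{"travel":[0,0,-0.5],"turn":0}]' ;T
python3 -m crank '[{"travel":[0,0,-0.5],"turn":0}]' ;T
python3 -m crank '[{"travel":[0,0,-0.5],"turn":0}]' ;T
python3 -m crank '[{"travel":[0,0,-0.4],"turn":0}]' ;T
python3 -m crank '[{"travel":[0,0,-0.3],"turn":0}]' ;T
python3 -m crank '[{"travel":[0,0,-0.2],"turn":0}]' ;T
python3 -m crank '[{"travel":[0,0,-0.1],"turn":0}]' ;T
python3 -m crank '[{"travel":[0,0,0],"turn":0}]' ;T
python3 -m crank '[{"travel":[0,0,0],"turn":0}]' ;T
} | grep pos\ ; python3 -c "
from workcell import ctrl;o=ctrl.get_obs();print(o['qpos'].round(3),o['qvel'].round(3))"
```

```text
t 14.9 pos [ 487.6 -107.9  269.2] yaw -1.521 tilt z [ 0.074 -0.01  -0.997] w 87.8 F [-0.7  0.2  0.7] q6 1.27
t 15.1 pos [ 484.9 -107.4  294.8] yaw -1.521 tilt z [ 0.072 -0.009 -0.997] w 87.8 F [ 0.7  0.  -0.5] q6 1.27
t 15.2 pos [ 482.3 -107.1  321.1] yaw -1.521 tilt z [ 0.07  -0.009 -0.997] w 87.9 F [0.5 1.  0.1] q6 1.27
t 15.2 pos [ 480.  -106.7  348. ] yaw -1.521 tilt z [ 0.07  -0.009 -0.997] w 87.7 F [0.3 0.9 0. ] q6 1.27
t 15.3 pos [ 478.3 -106.5  370.7] yaw -1.521 tilt z [ 0.072 -0.009 -0.997] w 87.9 F [-0.6  0.5  0.3] q6 1.27
t 15.4 pos [ 477.  -106.3  388.4] yaw -1.522 tilt z [ 0.073 -0.01  -0.997] w 88.0 F [ 0.2 -0.3  0.6] q6 1.27
t 15.6 pos [ 476.1 -106.2  400.8] yaw -1.522 tilt z [ 0.075 -0.01  -0.997] w 87.8 F [ 0.1  0.4 -0. ] q6 1.27
t 15.7 pos [ 475.7 -106.2  407.5] yaw -1.522 tilt z [ 0.077 -0.01  -0.997] w 87.6 F [-0.   0.   0.6] q6 1.27
t 15.8 pos [ 475.7 -106.2  408.4] yaw -1.522 tilt z [ 0.078 -0.011 -0.997] w 87.8 F [ 0.4 -0.4 -0. ] q6 1.27
t 15.8 pos [ 475.4 -106.1  408.1] yaw -1.522 tilt z [ 0.078 -0.011 -0.997] w 88.1 F [-0.   0.4 -0.5] q6 1.27
[-0.249  0.01   1.768  0.009  1.286  1.269] [-0.    -0.003  0.001 -0.001  0.002 -0.001]
```

```bash
cat > s.py <<'E'
from workcell import ctrl
import numpy as np
from scipy.spatial.transform import Rotation as Ro
o=ctrl.get_obs();R=Ro.from_rotvec(o["orientation"]).as_matrix()
print("t %.1f"%o["t"],o["ee_pos"].round(1),"z",R[:2,2].round(3),"yaw %.3f"%np.arctan2(R[1,1],R[0,1]),"q",o["qpos"].round(3),"F",o["ft_force"].round(1))
E
{ python3 -m crank '[{"travel":[-0.4,0,0],"turn":0}]' ;python3 s.py
python3 -m crank '[{"travel":[-0.4,0,0],"turn":0}]' ;python3 s.py
python3 -m crank '[{"travel":[-0.4,0,0],"turn":0}]' ;python3 s.py
python3 -m crank '[{"travel":[-0.4,0,0],"turn":0}]' ;python3 s.py
python3 -m crank '[{"travel":[-0.4,0,0],"turn":0}]' ;python3 s.py
python3 -m crank '[{"travel":[-0.3,0,0],"turn":0}]' ;python3 s.py; } | grep "^t "
```

```text
t 15.9 [ 456.3 -107.1  405.8] z [ 0.077 -0.01 ] yaw -1.521 q [-0.262 -0.021  1.804  0.01   1.282  1.256] F [-0.6 -0.7  0.3]
t 16.1 [ 435.7 -108.   403.1] z [ 0.075 -0.01 ] yaw -1.521 q [-0.277 -0.054  1.841  0.012  1.28   1.241] F [-0.8 -0.9  1.4]
t 16.1 [ 414.8 -108.8  400.4] z [ 0.073 -0.009] yaw -1.520 q [-0.293 -0.087  1.877  0.013  1.279  1.224] F [0.6 0.2 0.1]
t 16.2 [ 393.7 -109.7  397.7] z [ 0.07  -0.008] yaw -1.520 q [-0.311 -0.121  1.913  0.014  1.281  1.206] F [ 0.2 -0.8  0.3]
t 16.4 [ 372.5 -110.6  395.2] z [ 0.068 -0.008] yaw -1.520 q [-0.33  -0.156  1.947  0.016  1.284  1.185] F [-0.2 -0.2 -0.2]
t 16.4 [ 356.1 -111.1  393.1] z [ 0.066 -0.007] yaw -1.520 q [-0.347 -0.183  1.973  0.017  1.287  1.169] F [ 0.2 -0.   1.3]
```

```bash

{ python3 -m crank '[{"travel":[-0.3,0,0],"turn":0}]' ;python3 s.py
python3 -m crank '[{"travel":[-0.3,0,0],"turn":0}]' ;python3 s.py
python3 -m crank '[{"travel":[-0.3,0,0],"turn":0}]' ;python3 s.py
python3 -m crank '[{"travel":[-0.3,0,0],"turn":0}]' ;python3 s.py
python3 -m crank '[{"travel":[-0.3,0,0],"turn":0}]' ;python3 s.py
python3 -m crank '[{"travel":[-0.3,0,0],"turn":0}]' ;python3 s.py; } | grep "^t "
```

```text
t 16.6 [ 340.1 -111.8  391.5] z [ 0.065 -0.006] yaw -1.520 q [-0.365 -0.211  1.997  0.018  1.292  1.15 ] F [-0.8 -0.3  0.1]
t 16.6 [ 324.1 -112.6  390.1] z [ 0.064 -0.006] yaw -1.520 q [-0.385 -0.239  2.021  0.019  1.298  1.13 ] F [-0.7  0.3 -0.2]
t 16.8 [ 308.1 -113.3  388.9] z [ 0.064 -0.006] yaw -1.520 q [-0.406 -0.268  2.043  0.021  1.305  1.108] F [-0.4  0.1  0. ]
t 16.9 [ 291.9 -114.1  387.8] z [ 0.064 -0.006] yaw -1.519 q [-0.431 -0.298  2.065  0.022  1.313  1.084] F [ 0.4  0.3 -0.1]
t 16.9 [ 275.8 -114.9  386.8] z [ 0.064 -0.006] yaw -1.519 q [-0.457 -0.328  2.086  0.024  1.323  1.057] F [ 0.1  1.5 -0.2]
t 17.1 [ 259.6 -115.7  385.8] z [ 0.064 -0.006] yaw -1.519 q [-0.487 -0.358  2.107  0.025  1.334  1.027] F [0.5 0.1 0.2]
```

```bash

{ python3 -m crank '[{"travel":[0,0,0],"turn":0},{"travel":[0,0,0],"turn":0}]' ;python3 s.py
python3 -m crank '[{"travel":[0.9,0,0],"turn":0}]' ;python3 s.py
python3 -m crank '[{"travel":[0.9,0,0],"turn":0}]' ;python3 s.py
python3 -m crank '[{"travel":[0.9,0,0],"turn":0}]' ;python3 s.py
python3 -m crank '[{"travel":[0.9,0,0],"turn":0}]' ;python3 s.py
python3 -m crank '[{"travel":[0.9,0,0],"turn":0}]' ;python3 s.py
python3 -m crank '[{"travel":[0,0,0],"turn":0}]' ;python3 s.py
 } | grep "^t "
```

```text
t 17.2 [ 257.8 -115.9  386. ] z [ 0.066 -0.007] yaw -1.522 q [-0.49  -0.363  2.109  0.025  1.334  1.026] F [ 0.3  0.4 -0.2]
t 17.4 [ 300.7 -113.9  389.2] z [ 0.067 -0.009] yaw -1.525 q [-0.417 -0.284  2.054  0.02   1.308  1.103] F [ 0.1 -0.8  1.9]
t 17.4 [ 347.1 -111.9  392.9] z [ 0.069 -0.01 ] yaw -1.527 q [-0.357 -0.202  1.988  0.016  1.288  1.166] F [-0.2 -1.   0.3]
t 17.6 [ 394.  -109.6  396.2] z [ 0.07 -0.01] yaw -1.527 q [-0.309 -0.12   1.915  0.012  1.277  1.214] F [-0.8 -0.2  0.5]
t 17.6 [ 441.3 -107.2  399.4] z [ 0.071 -0.01 ] yaw -1.526 q [-0.27  -0.039  1.835  0.01   1.275  1.253] F [-0.7 -0.7  0.2]
t 17.8 [ 488.8 -104.6  402.4] z [ 0.071 -0.01 ] yaw -1.526 q [-0.239  0.04   1.75   0.007  1.281  1.285] F [-0.7 -0.7  1. ]
t 17.9 [ 493.7 -104.1  401.5] z [ 0.071 -0.009] yaw -1.524 q [-0.236  0.048  1.742  0.008  1.28   1.286] F [-0.7 -0.2 -0.4]
```

```bash

{ python3 -m crank '[{"travel":[0.9,0,0],"turn":0},{"travel":[0.9,0,0],"turn":0},{"travel":[0.9,0,0],"turn":0}]' ;python3 s.py
python3 -m crank '[{"travel":[0.9,0,0],"turn":0},{"travel":[0.9,0,0],"turn":0}]' ;python3 s.py
python3 -m crank '[{"travel":[0,0,0],"turn":0}]' ;python3 s.py
python3 -m crank '[{"travel":[-0.4,0,0],"turn":0}]' ;python3 s.py
python3 -m crank '[{"travel":[-0.4,0,0],"turn":0},{"travel":[-0.4,0,0],"turn":0},{"travel":[-0.4,0,0],"turn":0}]' ;python3 s.py
python3 -m crank '[{"travel":[-0.4,0,0],"turn":0},{"travel":[-0.4,0,0],"turn":0},{"travel":[-0.4,0,0],"turn":0},{"travel":[-0.4,0,0],"turn":0}]' ;python3 s.py
 } | grep "^t "
```

```text
t 18.1 [628.1 -96.6 408.7] z [ 0.065 -0.009] yaw -1.524 q [-0.172  0.27   1.462  0.003  1.344  1.35 ] F [0.4 0.2 0.3]
t 18.4 [720.6 -91.8 413.8] z [ 0.064 -0.008] yaw -1.523 q [-1.430e-01  4.230e-01  1.236e+00  1.000e-03  1.418e+00  1.380e+00] F [ 0.3 -0.9  0.3]
t 18.4 [724.2 -91.2 411. ] z [ 0.062 -0.008] yaw -1.522 q [-1.420e-01  4.320e-01  1.229e+00  1.000e-03  1.418e+00  1.380e+00] F [-0.7  0.1 -0.3]
t 18.6 [705.7 -91.9 407.9] z [ 0.061 -0.007] yaw -1.521 q [-1.470e-01  4.020e-01  1.280e+00  1.000e-03  1.399e+00  1.374e+00] F [-1.2 -0.3 -0.9]
t 18.9 [641.8 -94.6 401.4] z [ 0.055 -0.007] yaw -1.520 q [-0.166  0.301  1.436  0.003  1.349  1.354] F [-0.1 -0.5 -0.2]
t 19.2 [554.  -98.6 396.1] z [ 0.052 -0.006] yaw -1.520 q [-0.199  0.161  1.626  0.004  1.302  1.32 ] F [-0.4 -0.5  0.3]
```

```bash

{ python3 -m crank '[{"travel":[0.9,0,0],"turn":0},{"travel":[0.9,0,0],"turn":0},{"travel":[0.9,0,0],"turn":0},{"travel":[0.9,0,0],"turn":0},{"travel":[0.4,0,0],"turn":0},{"travel":[-0.4,0,0],"turn":0},{"travel":[-0.4,0,0],"turn":0},{"travel":[-0.4,0,0],"turn":0},{"travel":[-0.4,0,0],"turn":0},{"travel":[-0.4,0,0],"turn":0},{"travel":[-0.4,0,0],"turn":0},{"travel":[-0.4,0,0],"turn":0},{"travel":[-0.4,0,0],"turn":0}]' ;python3 s.py
 } | grep "^t "
```

```text
t 20.6 [575.5 -95.7 391.8] z [ 0.032 -0.004] yaw -1.521 q [-0.186  0.208  1.577  0.002  1.324  1.335] F [ 0.1 -0.5 -0.2]
```

```bash

{ python3 -m crank '[{"travel":[0.9,0,0],"turn":0},{"travel":[0.9,0,0],"turn":0},{"travel":[0.9,0,0],"turn":0},{"travel":[0.9,0,0],"turn":0},{"travel":[0.4,0,0],"turn":0},{"travel":[-0.4,0,0],"turn":0},{"travel":[-0.4,0,0],"turn":0},{"travel":[-0.4,0,0],"turn":0},{"travel":[-0.4,0,0],"turn":0},{"travel":[-0.4,0,0],"turn":0},{"travel":[-0.4,0,0],"turn":0},{"travel":[-0.4,0,0],"turn":0},{"travel":[-0.4,0,0],"turn":0}]' ;python3 s.py
python3 -m crank '[{"travel":[0.9,0,0],"turn":0},{"travel":[0.9,0,0],"turn":0},{"travel":[0.9,0,0],"turn":0},{"travel":[0.9,0,0],"turn":0},{"travel":[0.4,0,0],"turn":0},{"travel":[-0.4,0,0],"turn":0},{"travel":[-0.4,0,0],"turn":0},{"travel":[-0.4,0,0],"turn":0},{"travel":[-0.4,0,0],"turn":0},{"travel":[-0.4,0,0],"turn":0},{"travel":[-0.4,0,0],"turn":0},{"travel":[-0.4,0,0],"turn":0},{"travel":[-0.6,0,0.1],"turn":0},{"travel":[-0.7,0,0.2],"turn":0},{"travel":[-0.7,0,0.2],"turn":0}]' ;python3 s.py
 } | grep "^t "; python3 to.py 479 -111 180 -1.528
```

```text
t 21.9 [596.9 -93.1 386.6] z [ 0.011 -0.001] yaw -1.522 q [-1.750e-01  2.570e-01  1.526e+00  1.000e-03  1.348e+00  1.347e+00] F [-0.2 -0.9  1.2]
t 23.4 [535.1 -94.6 356.3] z [-0.01   0.001] yaw -1.523 q [-1.960e-01  1.890e-01  1.681e+00 -1.000e-03  1.282e+00  1.327e+00] F [ 0.5 -0.1 -0.7]
t 23.4 pos [535.1 -94.6 356.3] yaw -1.523 tilt z [-0.01   0.001 -1.   ] w 87.8 F [ 0.5 -0.1 -0.7] q6 1.33
turn units 0.05
travel units now [-1.1   0.28  3.54] after turn [-1.1   0.28  3.54]
```

```bash
python3 -m crank '[{"travel":[-0.5,0.15,0.4],"turn":0},{"travel":[-0.4,0.13,0.7],"turn":0},{"travel":[-0.2,0,0.8],"turn":0},{"travel":[0,0,0.8],"turn":0},{"travel":[0,0,0.6],"turn":0},{"travel":[0,0,0.3],"turn":0},{"travel":[0,0,0],"turn":0}]'; python3 s.py;  python3 to.py 479 -111 39 -1.528
```

```text
t: 24.05
ee_pos: [464.3, -110.7, 173.1]
orientation: [-3.14, -0.072, 0.015]
ft_force: [-0.4, 0.1, 1.0]
width: 87.9
t 24.1 [ 464.3 -110.7  173.1] z [-0.01   0.001] yaw -1.525 q [-0.258  0.311  1.995 -0.002  0.845  1.268] F [-0.4  0.1  1. ]
t 24.1 pos [ 464.3 -110.7  173.1] yaw -1.525 tilt z [-0.01   0.001 -1.   ] w 87.9 F [-0.4  0.1  1. ] q6 1.27
turn units 0.03
travel units now [0.32 0.02 2.68] after turn [0.32 0.02 2.68]
```

```bash
python3 -m crank '[{"travel":[0.15,0.02,0.4],"turn":0},{"travel":[0.1,0,0.7],"turn":0},{"travel":[0,0,0.7],"turn":0},{"travel":[0,0,0.4],"turn":0},{"travel":[0,0,0.2],"turn":0},{"travel":[0,0,0],"turn":0}]';  python3 to.py 479 -111 39 -1.528
```

```text
t: 24.65
ee_pos: [479.0, -112.3, 56.2]
orientation: [3.139, 0.072, 0.001]
ft_force: [0.8, 0.1, -0.6]
width: 87.9
t 24.6 pos [ 479.  -112.3   56.2] yaw -1.525 tilt z [ 0.    -0.002 -1.   ] w 87.9 F [ 0.8  0.1 -0.6] q6 1.27
turn units 0.03
travel units now [ 0.   -0.03  0.34] after turn [ 0.   -0.03  0.34]
```

```bash
python3 -m crank '[{"travel":[0,-0.02,0.17],"turn":0},{"travel":[0,0,0.15],"turn":0},{"travel":[0,0,0],"turn":0}]';  python3 -m crank '[{"travel":[0,0,0],"turn":0},{"travel":[0,0,0],"turn":0},{"travel":[0,0,0],"turn":0},{"travel":[0,0,0],"turn":0},{"travel":[0,0,0],"turn":0},{"travel":[0,0,0],"turn":0},{"travel":[0,0,0],"turn":0}]' -1; python3 to.py 479 -111 39 -1.528;  python3 -m crank '[{"travel":[0,0,-0.3],"turn":0},{"travel":[0,0,-0.6],"turn":0},{"travel":[0,0,-0.8],"turn":0},{"travel":[0,0,-0.8],"turn":0},{"travel":[0,0,0],"turn":0}]'; python3 to.py 493 168.5 140 -0.078;python3 - <<'E'
from h import *
shot("side","b3.png",220,110,110,130,4.5)
E
```

```text
t: 24.95
ee_pos: [480.9, -111.8, 42.2]
orientation: [3.137, 0.072, 0.009]
ft_force: [0.3, -0.4, 1.1]
width: 87.6
t: 25.65
ee_pos: [481.9, -112.0, 43.6]
orientation: [3.137, 0.072, 0.012]
ft_force: [-0.1, 0.2, -0.7]
width: 52.2
t 25.6 pos [ 481.9 -112.    43.6] yaw -1.525 tilt z [ 0.008 -0.004 -1.   ] w 52.2 F [-0.1  0.2 -0.7] q6 1.28
turn units 0.03
travel units now [-0.06 -0.02  0.09] after turn [-0.06 -0.02  0.09]
t: 26.15
ee_pos: [479.6, -111.3, 171.1]
orientation: [3.138, 0.072, 0.004]
ft_force: [-0.5, -0.4, -0.7]
width: 51.7
t 26.1 pos [ 479.6 -111.3  171.1] yaw -1.525 tilt z [ 0.003 -0.003 -1.   ] w 51.7 F [-0.5 -0.4 -0.7] q6 1.28
turn units -14.47
travel units now [ 0.52 -5.58  0.61] after turn [ 5.6  -0.17  0.61]
```

View pics/b3.png

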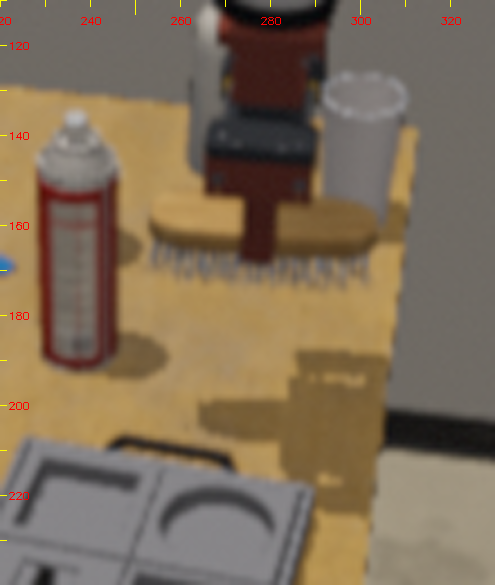

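```bash
python3 -m crank '[{"travel":[0,-0.3,0],"turn":0},{"travel":[0,-0.6,0],"turn":0},{"travel":[0,-0.7,0],"turn":0},{"travel":[0,-0.7,0],"turn":-0.5},{"travel":[0,-0.4,0],"turn":-1},{"travel":[0,0,0],"turn":-1},{"travel":[0,0,0],"turn":-1},{"travel":[0,0,0],"turn":-1},{"travel":[0,0,0],"turn":-1},{"travel":[0,0,0],"turn":-1},{"travel":[0,0,0],"turn":-1},{"travel":[0,0,0],"turn":-1},{"travel":[0,0,0],"turn":-1},{"travel":[0,0,0],"turn":-1},{"travel":[0,0,0],"turn":-1},{"travel":[0,0,0],"turn":-1},{"travel":[0,0,0],"turn":-1},{"travel":[0,0,0],"turn":-1}]';  python3 to.py 493 171 130 -0.078
```

```text
t: 28.0
ee_pos: [444.6, 43.2, 139.2]
orientation: [-2.208, -2.178, 0.067]
ft_force: [-0.0, 0.1, -0.3]
width: 52.2
t 28.0 pos [444.6  43.2 139.2] yaw -0.014 tilt z [-0.059 -0.002 -0.998] w 52.2 F [-0.   0.1 -0.3] q6 0.08
turn units 0.64
travel units now [2.57 0.94 0.12] after turn [2.62 0.78 0.12]
```

```bash
python3 - <<'E'
from h import *
for n in("side","top"):
    im=imaging.get_image(n); cv2.imwrite(f"pics/b4{n}.png",cv2.resize(im,(800,600),interpolation=cv2.INTER_CUBIC))
E
python3 s.py
```

```text
t 28.1 [444.5  43.1 139.3] z [-0.059 -0.002] yaw -0.017 q [0.069 0.35  2.05  0.003 0.801 0.084] F [-0.3  0.1  0.2]
```

View pics/b4side.png

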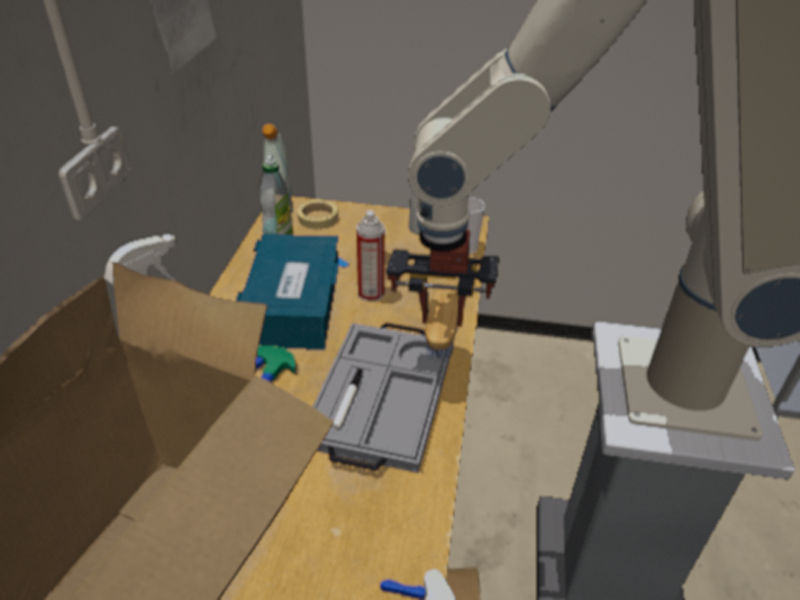

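View pics/b4top.png

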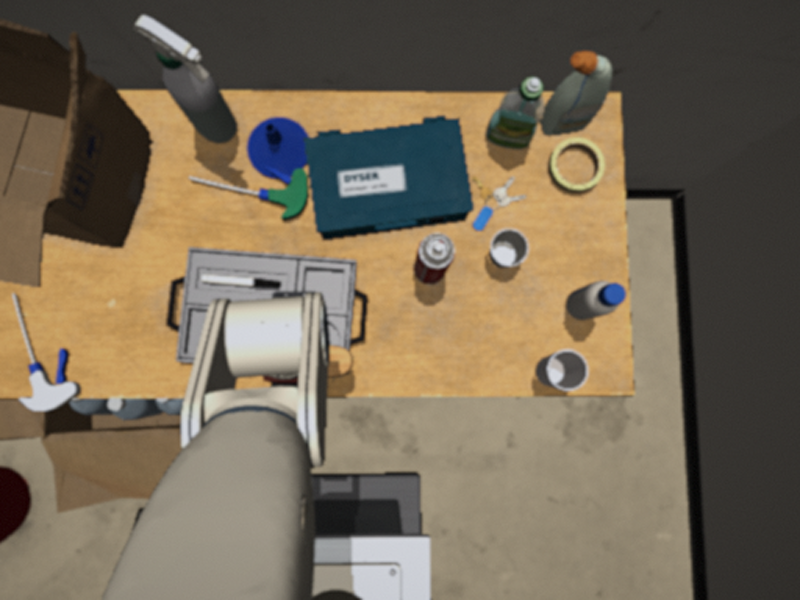

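```bash
python3 -m crank '[{"travel":[0.3,0.1,-0.2],"turn":0.3},{"travel":[0.5,0.15,-0.3],"turn":0.3},{"travel":[0.6,0.2,-0.3],"turn":0}]'; python3 s.py; python3 -m crank '[{"travel":[0.6,0.2,0],"turn":0},{"travel":[0.4,0.1,0],"turn":0},{"travel":[0.1,0,0],"turn":0}]';  python3 to.py 493 171 130 -0.078
```

```text
t: 28.4
ee_pos: [468.2, 112.1, 173.1]
orientation: [-2.288, -2.085, 0.087]
ft_force: [1.2, 0.1, -0.8]
width: 52.0
t 28.4 [468.2 112.1 173.1] z [-0.072 -0.004] yaw -0.093 q [0.204 0.341 1.949 0.013 0.922 0.288] F [ 1.2  0.1 -0.8]
t: 28.7
ee_pos: [489.3, 171.0, 170.7]
orientation: [-2.296, -2.076, 0.086]
ft_force: [0.5, 0.3, -0.8]
width: 52.0
t 28.7 pos [489.3 171.  170.7] yaw -0.101 tilt z [-0.071 -0.004 -0.997] w 52.0 F [ 0.5  0.3 -0.8] q6 0.39
turn units -0.23
travel units now [0.02 0.13 0.81] after turn [0.01 0.13 0.81]
```

```bash
{  python3 -m crank '[{"travel":[0,0.1,0.3],"turn":-0.2},{"travel":[0,0,0.3],"turn":0}]'; python3 s.py;  python3 -m crank '[{"travel":[0,0,0.3],"turn":0},{"travel":[0,0,0.2],"turn":0}]'; python3 s.py; python3 -m crank '[{"travel":[0,0,-0.3],"turn":0},{"travel":[0,0,-0.3],"turn":0}]'; python3 s.py;python3 -m crank '[{"travel":[0,0,-0.3],"turn":0},{"travel":[0,0,-0.3],"turn":0}]'; python3 s.py; } | grep "^t "
```

```text
t 28.9 [491.7 171.6 139.7] z [-0.07  -0.004] yaw -0.082 q [0.303 0.443 1.885 0.022 0.882 0.37 ] F [-0.1 -0.7 -1.6]
t 29.1 [487.4 170.5 111.9] z [-0.075 -0.006] yaw -0.086 q [0.304 0.485 1.904 0.023 0.826 0.373] F [ 0.4  0.5 -0.1]
t 29.3 [485.2 168.8 137.6] z [-0.085 -0.009] yaw -0.090 q [0.302 0.444 1.892 0.021 0.89  0.377] F [ 0.4  0.2 -0.4]
t 29.5 [485.7 167.9 166.7] z [-0.09  -0.011] yaw -0.093 q [0.3   0.401 1.873 0.02  0.957 0.38 ] F [-0.   0.2  0.4]
```

```bash
python3 to.py 498 171 60 -0.08;  python3 -m crank '[{"travel":[0.05,0.25,0.5],"turn":-0.1},{"travel":[0,0.15,0.8],"turn":0},{"travel":[0,0.05,0.5],"turn":0}]'; python3 to.py 498 171 60 -0.08
```

```text
t 29.5 pos [485.7 167.9 166.7] yaw -0.093 tilt z [-0.09  -0.011 -0.996] w 52.0 F [-0.   0.2  0.4] q6 0.38
turn units -0.13
travel units now [0.12 0.43 2.1 ] after turn [0.12 0.43 2.1 ]
t: 29.8
ee_pos: [504.4, 167.7, 77.9]
orientation: [-2.28, -2.09, 0.097]
ft_force: [-0.8, -0.1, -0.5]
width: 52.0
t 29.8 pos [504.4 167.7  77.9] yaw -0.087 tilt z [-0.078 -0.007 -0.997] w 52.0 F [-0.8 -0.1 -0.5] q6 0.36
turn units -0.07
travel units now [ 0.06 -0.1   0.37] after turn [ 0.06 -0.1   0.37]
```

```bash
python3 -m crank '[{"travel":[0.06,-0.08,0.25],"turn":-0.1},{"travel":[0,0,0.1],"turn":0},{"travel":[0,0,0],"turn":0}]'; python3 to.py 498 171 54 -0.08; python3 - <<'E'
from h import *
shot("side","b5.png",190,190,110,110,5)
E
```

```text
t: 30.1
ee_pos: [495.8, 169.0, 55.9]
orientation: [-2.271, -2.094, 0.108]
ft_force: [0.4, 0.8, 0.6]
width: 52.1
t 30.1 pos [495.8 169.   55.9] yaw -0.082 tilt z [-0.086 -0.01  -0.996] w 52.1 F [0.4 0.8 0.6] q6 0.36
turn units -0.02
travel units now [0.04 0.04 0.03] after turn [0.04 0.04 0.03]
```

View pics/b5.png

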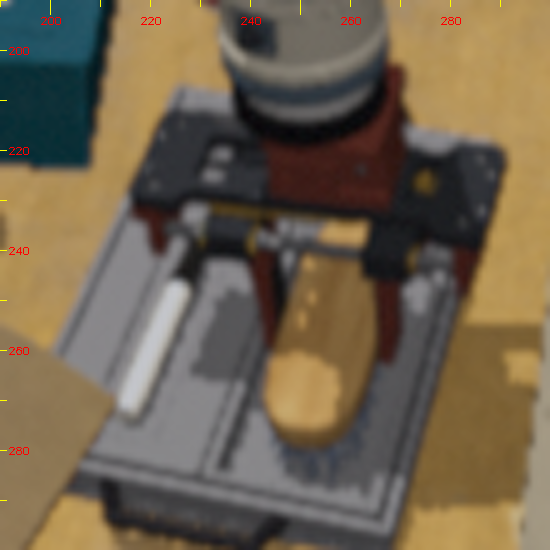

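```bash
python3 -m crank '[{"travel":[0.03,0.03,0.04],"turn":0},{"travel":[0,0,0],"turn":0}]'; python3 to.py 498 171 54 -0.08; python3 -m crank '[{"travel":[0,0,0],"turn":0},{"travel":[0,0,0],"turn":0},{"travel":[0,0,0],"turn":0}]' 0.7; python3 s.py;python3 -m crank '[{"travel":[0,0,-0.3],"turn":0},{"travel":[0,0,-0.6],"turn":0},{"travel":[0,0,-0.8],"turn":0},{"travel":[0,0,-0.8],"turn":0},{"travel":[0,0,-0.8],"turn":0},{"travel":[0,0,-0.8],"turn":0}]' 0.7; python3 s.py
```

```text
t: 30.35
ee_pos: [497.9, 170.2, 55.7]
orientation: [-2.272, -2.093, 0.106]
ft_force: [0.0, 0.3, 0.2]
width: 52.2
t 30.4 pos [497.9 170.2  55.7] yaw -0.083 tilt z [-0.085 -0.01  -0.996] w 52.2 F [0.  0.3 0.2] q6 0.36
turn units -0.03
travel units now [0.02 0.   0.03] after turn [0.02 0.   0.03]
t: 30.65
ee_pos: [499.5, 170.7, 57.4]
orientation: [-2.274, -2.094, 0.101]
ft_force: [-0.4, -0.4, 0.6]
width: 72.2
t 30.6 [499.5 170.7  57.4] z [-0.081 -0.008] yaw -0.083 q [0.298 0.593 1.888 0.023 0.741 0.363] F [-0.4 -0.4  0.6]
t: 31.25
ee_pos: [513.3, 171.5, 263.7]
orientation: [-2.27, -2.09, 0.117]
ft_force: [0.8, 1.2, -0.5]
width: 75.0
t 31.2 [513.3 171.5 263.7] z [-0.092 -0.012] yaw -0.084 q [0.292 0.313 1.738 0.016 1.182 0.368] F [ 0.8  1.2 -0.5]
```

```bash
{ python3 -m crank '[{"travel":[0,0,-0.8],"turn":0},{"travel":[0,0,-0.8],"turn":0},{"travel":[0,0,-0.4],"turn":0}]' 1; python3 s.py;
python3 -m crank '[{"travel":[-0.6,0,0],"turn":0},{"travel":[-0.8,0,0],"turn":0},{"travel":[-0.8,0,0],"turn":0},{"travel":[-0.8,0,0],"turn":0}]'; python3 s.py
python3 -m crank '[{"travel":[0,0,0],"turn":0}]'; python3 s.py
python3 -m crank '[{"travel":[0,-0.4,0],"turn":0},{"travel":[0,-0.4,0],"turn":0},{"travel":[0,-0.4,0],"turn":0},{"travel":[0,-0.4,0],"turn":0}]'; python3 s.py
python3 -m crank '[{"travel":[0,0.9,0],"turn":0},{"travel":[0,0.9,0],"turn":0}]'; python3 s.py; } | grep "^t "
 python3 - <<'E'
from h import *
shot("top","c1.png",105,140,140,105,5)
shot("side","c2.png",190,190,110,110,5)
E
```

```text
t 31.6 [523.2 172.8 371.3] z [-0.086 -0.01 ] yaw -0.084 q [0.29  0.226 1.601 0.015 1.399 0.369] F [ 0.4 -0.  -0. ]
t 31.9 [513.1  23.6 379.4] z [-0.074 -0.008] yaw -0.076 q [ 0.026  0.153  1.674 -0.006  1.39   0.102] F [ 0.9 -0.5  0.3]
t 32.0 [512.6  20.1 379.8] z [-0.074 -0.009] yaw -0.080 q [ 0.02   0.151  1.675 -0.007  1.39   0.101] F [0.4 0.1 0.7]
t 32.5 [432.1  26.7 385.3] z [-0.073 -0.007] yaw -0.084 q [ 0.037  0.009  1.819 -0.004  1.387  0.122] F [-0.1  1.   0. ]
t 32.6 [515.6  21.  380.2] z [-0.074 -0.006] yaw -0.082 q [ 0.02   0.156  1.668 -0.005  1.391  0.103] F [ 1.3 -0.3  0.6]
```

View pics/c1.png

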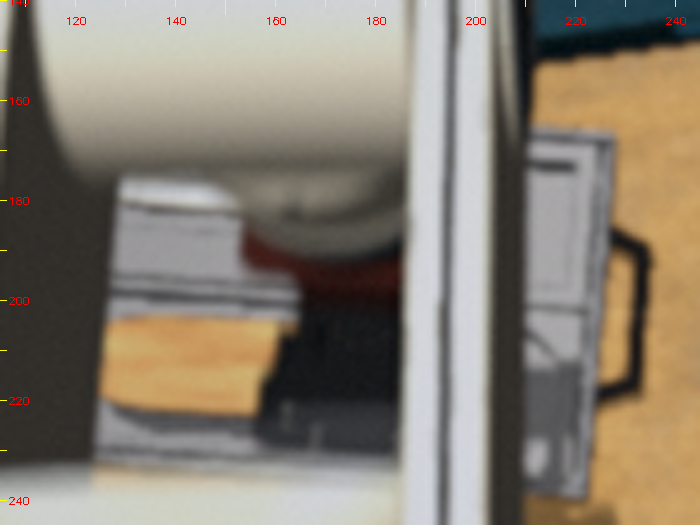

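View pics/c2.png

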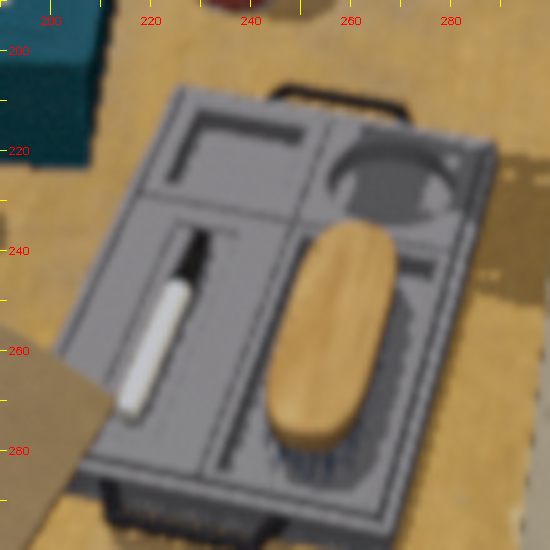

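```bash
{ python3 -m crank '[{"travel":[-0.8,0,0],"turn":0},{"travel":[-0.8,0,0],"turn":0},{"travel":[-0.8,0,0],"turn":0},{"travel":[-0.4,0,0],"turn":0}]' ; python3 s.py;
python3 -m crank '[{"travel":[0,0,0],"turn":1},{"travel":[0,0,0],"turn":1},{"travel":[0,0,0],"turn":1}]'; python3 s.py
python3 -m crank '[{"travel":[0,0,0],"turn":1},{"travel":[0,0,0],"turn":1},{"travel":[0,0,0],"turn":1}]'; python3 s.py
python3 -m crank '[{"travel":[0,0,0],"turn":0}]'; python3 s.py
} | grep "^t "
```

```text
t 33.1 [ 506.7 -117.6  378.9] z [-0.078 -0.005] yaw -0.075 q [-0.238  0.164  1.661 -0.024  1.391 -0.158] F [0.8 0.8 0.2]
t 33.5 [ 504.7 -119.   378.8] z [-0.079 -0.004] yaw -0.390 q [-0.241  0.163  1.664 -0.023  1.391  0.152] F [ 0.2  0.7 -0. ]
t 33.8 [ 503.1 -116.9  378.8] z [-0.08  -0.003] yaw -0.703 q [-0.239  0.16   1.667 -0.022  1.392  0.468] F [ 0.1  0.2 -0.2]
t 33.9 [ 502.6 -116.2  378.8] z [-0.081 -0.003] yaw -0.704 q [-0.238  0.159  1.668 -0.022  1.392  0.469] F [ 0.6  0.7 -0. ]
```

```bash
{ python3 -m crank '[{"travel":[0,0,0.8],"turn":0},{"travel":[0,0,0.8],"turn":0}]' ; python3 s.py;python3 -m crank '[{"travel":[0,0,0.8],"turn":0},{"travel":[0,0,0.8],"turn":0}]' ; python3 s.py
python3 -m crank '[{"travel":[0,0,0],"turn":0}]'; python3 s.py
python3 -m crank '[{"travel":[0,0,-0.2],"turn":0},{"travel":[0,0,-0.2],"turn":0},{"travel":[0,0,-0.2],"turn":0}]'; python3 s.py
} | grep "^t "
```

```text
t 34.0 [ 499.4 -116.1  302.9] z [-0.068 -0.005] yaw -0.697 q [-0.239  0.215  1.774 -0.023  1.218  0.465] F [-0.2 -0.3 -0.1]
t 34.2 [ 493.9 -115.7  221.6] z [-0.065 -0.006] yaw -0.690 q [-0.241  0.302  1.865 -0.025  1.037  0.461] F [ 0.8 -0.8  0.1]
t 34.4 [ 490.2 -114.4  217.5] z [-0.074 -0.004] yaw -0.688 q [-0.241  0.306  1.871 -0.025  1.036  0.459] F [-0.2 -0.  -0.1]
t 34.6 [ 493.8 -114.   252.6] z [-0.073 -0.004] yaw -0.684 q [-0.238  0.265  1.834 -0.023  1.112  0.456] F [-0.1  0.1  0.5]
```

```bash
{ python3 -m crank '[{"travel":[0,0,-0.3],"turn":0},{"travel":[0,0,-0.4],"turn":0},{"travel":[0,0,-0.4],"turn":0},{"travel":[0,0,-0.4],"turn":0},{"travel":[0,0,-0.3],"turn":0},{"travel":[0,0,-0.1],"turn":0}]' ; python3 s.py;python3 -m crank '[{"travel":[0,0,0.9],"turn":0},{"travel":[0,0,0.9],"turn":0},{"travel":[0,0,0.9],"turn":0}]' ; python3 s.py
python3 -m crank '[{"travel":[0,0,0.6],"turn":0}]'; python3 s.py
python3 -m crank '[{"travel":[0,0,0.4],"turn":0}]'; python3 s.py
python3 -m crank '[{"travel":[0,0,0.2],"turn":0}]'; python3 s.py
python3 -m crank '[{"travel":[0,0,0.05],"turn":0}]'; python3 s.py
} | grep "^t "
```

```text
t 35.2 [ 505.7 -114.3  370.1] z [-0.047 -0.01 ] yaw -0.682 q [-0.234  0.152  1.694 -0.021  1.338  0.453] F [0.3 0.6 0.1]
t 35.5 [ 508.3 -117.6  245.9] z [-0.019 -0.016] yaw -0.680 q [-0.239  0.27   1.842 -0.024  1.043  0.454] F [ 0.4 -0.4 -0.6]
t 35.6 [ 507.1 -117.9  214.7] z [-0.019 -0.016] yaw -0.680 q [-0.24   0.31   1.871 -0.025  0.975  0.454] F [ 0.4 -0.1  0.7]
t 35.8 [ 506.3 -118.2  193.8] z [-0.019 -0.016] yaw -0.680 q [-0.241  0.339  1.888 -0.025  0.93   0.455] F [ 0.8  0.1 -0.2]
t 35.9 [ 505.6 -118.2  183. ] z [-0.021 -0.016] yaw -0.680 q [-0.241  0.354  1.896 -0.026  0.908  0.455] F [ 0.4 -0.6  0.2]
t 36.0 [ 505.4 -118.2  180.3] z [-0.021 -0.016] yaw -0.680 q [-0.241  0.358  1.898 -0.026  0.902  0.455] F [-0.8  0.5  0.1]
```

```bash
python3 to.py 636 -295.5 240 -0.68
```

```text
t 36.0 pos [ 505.4 -118.2  180.3] yaw -0.680 tilt z [-0.021 -0.016 -1.   ] w 87.5 F [-0.8  0.5  0.1] q6 0.45
turn units 0.0
travel units now [-1.15  4.25 -1.19] after turn [-1.15  4.25 -1.19]
```

```bash
python3 -m crank '[{"travel":[0,0,-0.4],"turn":0},{"travel":[0,0.1,-0.6],"turn":0},{"travel":[-0.1,0.4,-0.3],"turn":0},{"travel":[-0.2,0.7,0],"turn":0},{"travel":[-0.2,0.8,0],"turn":0},{"travel":[-0.2,0.8,0],"turn":0},{"travel":[-0.2,0.7,0],"turn":0},{"travel":[-0.1,0.4,0],"turn":0},{"travel":[-0.05,0.15,0],"turn":0}]'; python3 to.py 636 -295.5 100 -0.68
```

```text
t: 36.85
ee_pos: [641.2, -292.1, 266.0]
orientation: [2.814, 1.35, -0.017]
ft_force: [0.5, 0.2, 0.1]
width: 88.1
t 36.9 pos [ 641.2 -292.1  266. ] yaw -0.676 tilt z [-0.001 -0.024 -1.   ] w 88.1 F [0.5 0.2 0.1] q6 0.25
turn units 0.04
travel units now [-0.05 -0.09  3.32] after turn [-0.06 -0.09  3.32]
```

```bash
python3 -m crank '[{"travel":[-0.03,-0.05,0.4],"turn":0},{"travel":[-0.02,-0.04,0.7],"turn":0},{"travel":[0,0,0.8],"turn":0},{"travel":[0,0,0.6],"turn":0},{"travel":[0,0,0.4],"turn":0},{"travel":[0,0,0.2],"turn":0},{"travel":[0,0,0.05],"turn":0}]'; python3 to.py 636 -295.5 60 -0.68; python3 - <<'E'
from h import *
shot("side","d1.png",195,95,125,135,4)
shot("top","d2.png",250,110,125,105,5)
E
```

```text
t: 37.55
ee_pos: [640.5, -295.6, 115.0]
orientation: [2.804, 1.346, -0.002]
ft_force: [-0.2, 0.4, 0.5]
width: 88.0
t 37.5 pos [ 640.5 -295.6  115. ] yaw -0.675 tilt z [ 0.013 -0.029 -0.999] w 88.0 F [-0.2  0.4  0.5] q6 0.25
turn units 0.05
travel units now [-0.04 -0.1   1.1 ] after turn [-0.04 -0.1   1.1 ]
```

View pics/d1.png

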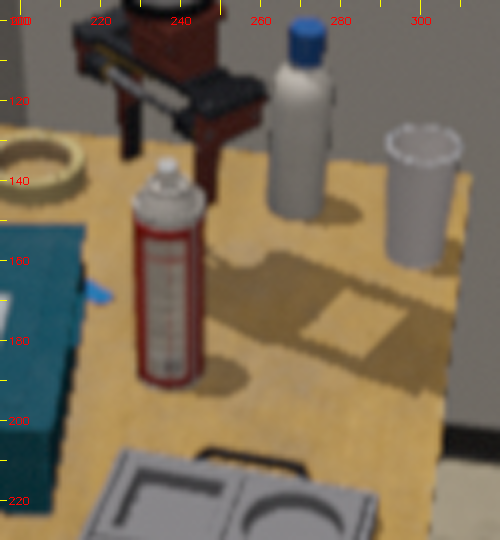

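View pics/d2.png

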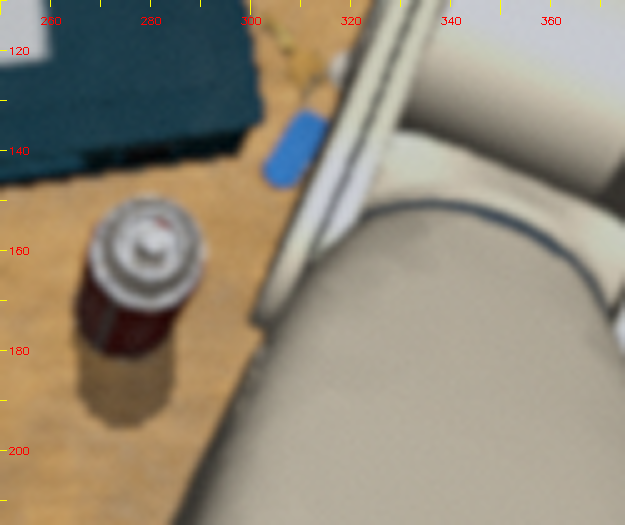

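```bash
python3 -m crank '[{"travel":[-0.04,-0.09,0.2],"turn":0},{"travel":[0,0,0.2],"turn":0},{"travel":[0,0,0],"turn":0}]'; python3 to.py 636 -295.5 60 -0.68
```

```text
t: 37.95
ee_pos: [638.2, -295.9, 98.4]
orientation: [2.798, 1.344, 0.005]
ft_force: [0.1, -0.3, 0.2]
width: 87.8
t 38.0 pos [ 638.2 -295.9   98.4] yaw -0.675 tilt z [ 0.019 -0.032 -0.999] w 87.8 F [ 0.1 -0.3  0.2] q6 0.25
turn units 0.05
travel units now [-0.01 -0.07  0.77] after turn [-0.01 -0.07  0.77]
```

```bash
python3 -m crank '[{"travel":[0,-0.05,0.3],"turn":0},{"travel":[0,0,0.3],"turn":0},{"travel":[0,0,0.15],"turn":0},{"travel":[0,0,0],"turn":0}]'; python3 to.py 636 -295.5 60 -0.68
```

```text
t: 38.35
ee_pos: [636.8, -295.6, 57.4]
orientation: [2.798, 1.343, 0.005]
ft_force: [-0.1, -1.4, -0.0]
width: 87.8
t 38.4 pos [ 636.8 -295.6   57.4] yaw -0.675 tilt z [ 0.019 -0.032 -0.999] w 87.8 F [-0.1 -1.4 -0. ] q6 0.25
turn units 0.05
travel units now [-0.01 -0.01 -0.05] after turn [-0.01 -0.01 -0.05]
```

```bash
python3 -m crank '[{"travel":[0,0,0],"turn":0},{"travel":[0,0,0],"turn":0},{"travel":[0,0,0],"turn":0},{"travel":[0,0,0],"turn":0},{"travel":[0,0,0],"turn":0},{"travel":[0,0,0],"turn":0}]' -1; python3 s.py; python3 -m crank '[{"travel":[0,0,-0.3],"turn":0},{"travel":[0,0,-0.5],"turn":0},{"travel":[0,0,-0.5],"turn":0},{"travel":[0,0,-0.3],"turn":0},{"travel":[0,0,-0.1],"turn":0}]'; python3 to.py 573.9 22.8 200 -0.68;  python3 - <<'E'
from h import *
shot("side","d3.png",195,95,125,135,4)
E
```

```text
t: 38.95
ee_pos: [637.5, -295.9, 58.1]
orientation: [2.797, 1.343, 0.006]
ft_force: [-0.1, -0.8, -1.8]
width: 62.9
t 39.0 [ 637.5 -295.9   58.1] z [ 0.02  -0.033] yaw -0.675 q [-0.443  0.74   1.55  -0.029  0.819  0.252] F [-0.1 -0.8 -1.8]
t: 39.45
ee_pos: [635.4, -292.8, 148.6]
orientation: [2.798, 1.343, 0.006]
ft_force: [0.1, 0.6, 0.4]
width: 63.0
t 39.5 pos [ 635.4 -292.8  148.6] yaw -0.675 tilt z [ 0.02  -0.033 -0.999] w 63.0 F [0.1 0.6 0.4] q6 0.25
turn units 0.05
travel units now [ 4.14 -4.87 -1.26] after turn [ 4.12 -4.89 -1.26]
```

View pics/d3.png

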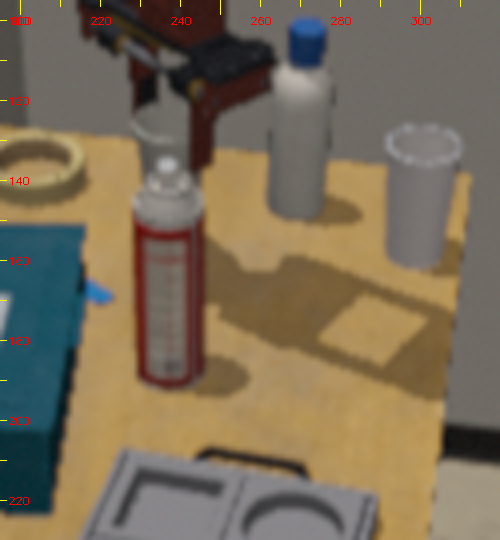

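```bash
python3 -m crank '[{"travel":[0,0,-0.4],"turn":0},{"travel":[0,0,-0.7],"turn":0},{"travel":[0,0,-0.8],"turn":0},{"travel":[0,0,-0.7],"turn":0},{"travel":[0.1,-0.15,-0.4],"turn":0},{"travel":[0.2,-0.3,-0.2],"turn":0}]'; python3 to.py 573.9 22.8 300 -0.68
```

```text
t: 40.1
ee_pos: [621.4, -261.5, 306.3]
orientation: [2.807, 1.344, -0.005]
ft_force: [-0.3, -0.0, -1.2]
width: 63.1
t 40.1 pos [ 621.4 -261.5  306.3] yaw -0.677 tilt z [ 0.01  -0.028 -1.   ] w 63.1 F [-0.3 -0.  -1.2] q6 0.28
turn units 0.03
travel units now [ 3.83 -4.31 -0.04] after turn [ 3.82 -4.32 -0.04]
```

```bash
python3 -m crank '[{"travel":[0.4,-0.45,0],"turn":0},{"travel":[0.55,-0.6,0],"turn":0},{"travel":[0.55,-0.6,0],"turn":0},{"travel":[0.55,-0.6,0],"turn":0},{"travel":[0.55,-0.6,0],"turn":0},{"travel":[0.5,-0.55,0],"turn":0},{"travel":[0.35,-0.4,0.2],"turn":0},{"travel":[0.15,-0.2,0.3],"turn":0}]'; python3 to.py 573.9 22.8 120 -0.68
```

```text
t: 40.9
ee_pos: [569.6, 18.5, 266.4]
orientation: [2.812, 1.345, -0.015]
ft_force: [-0.3, -0.8, -1.1]
width: 62.9
t 40.9 pos [569.6  18.5 266.4] yaw -0.678 tilt z [ 0.001 -0.026 -1.   ] w 62.9 F [-0.3 -0.8 -1.1] q6 0.72
turn units 0.02
travel units now [ 0.18 -0.04  2.92] after turn [ 0.18 -0.04  2.92]
```

```bash
python3 -m crank '[{"travel":[0.1,-0.02,0.4],"turn":0},{"travel":[0.06,0,0.7],"turn":0},{"travel":[0,0,0.7],"turn":0},{"travel":[0,0,0.6],"turn":0},{"travel":[0,0,0.3],"turn":0},{"travel":[0,0,0.1],"turn":0},{"travel":[0,0,0],"turn":0}]'; python3 to.py 574.5 22.8 68 -0.68; python3 - <<'E'
from h import *
shot("side","d4.png",190,170,110,110,5)
E
```

```text
t: 41.6
ee_pos: [561.9, 29.5, 112.8]
orientation: [2.813, 1.359, -0.038]
ft_force: [-0.2, -0.6, 0.6]
width: 63.2
t 41.6 pos [561.9  29.5 112.8] yaw -0.671 tilt z [-0.014 -0.026 -1.   ] w 63.2 F [-0.2 -0.6  0.6] q6 0.74
turn units 0.09
travel units now [0.08 0.28 0.89] after turn [0.08 0.28 0.89]
```

View pics/d4.png

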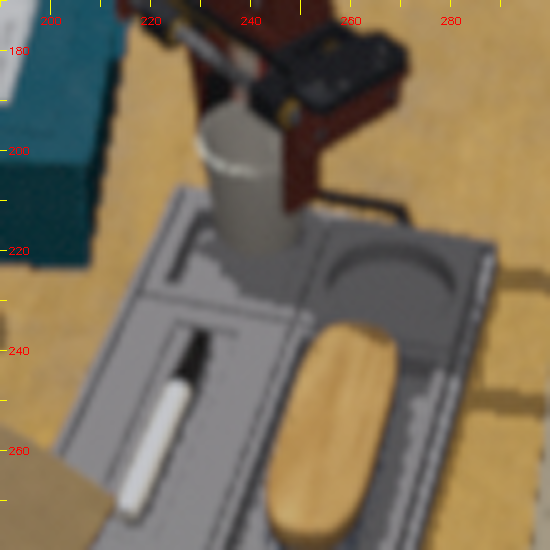

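```bash
python3 to.py 576 22.8 95 -0.68;python3 -m crank '[{"travel":[0.05,0.15,0.1],"turn":0},{"travel":[0.03,0.13,0.15],"turn":0},{"travel":[0,0,0],"turn":0}]'; python3 to.py 576 22.8 68 -0.68
```

```text
t 41.6 pos [562.2  29.5 113.3] yaw -0.671 tilt z [-0.014 -0.026 -1.   ] w 63.3 F [0.5 0.7 0.3] q6 0.74
turn units 0.09
travel units now [0.08 0.3  0.36] after turn [0.08 0.3  0.36]
t: 41.95
ee_pos: [578.3, 23.4, 102.4]
orientation: [2.811, 1.359, -0.03]
ft_force: [-0.7, 0.2, 0.4]
width: 63.1
t 42.0 pos [578.3  23.4 102.4] yaw -0.670 tilt z [-0.009 -0.026 -1.   ] w 63.1 F [-0.7  0.2  0.4] q6 0.73
turn units 0.1
travel units now [-0.02 -0.03  0.69] after turn [-0.02 -0.03  0.69]
```

```bash
python3 -m crank '[{"travel":[-0.02,-0.03,0.2],"turn":0},{"travel":[0,0,0.2],"turn":0},{"travel":[0,0,0.12],"turn":0}]'; python3 to.py 576 22.8 68 -0.68;
```

```text
t: 42.25
ee_pos: [577.6, 22.5, 75.9]
orientation: [2.811, 1.357, -0.025]
ft_force: [0.0, 0.1, -0.1]
width: 63.3
t 42.2 pos [577.6  22.5  75.9] yaw -0.671 tilt z [-0.005 -0.025 -1.   ] w 63.3 F [ 0.   0.1 -0.1] q6 0.73
turn units 0.09
travel units now [-0.01 -0.03  0.16] after turn [-0.01 -0.03  0.16]
```

```bash
python3 -m crank '[{"travel":[0,-0.03,0.1],"turn":0},{"travel":[0,0,0.06],"turn":0},{"travel":[0,0,0],"turn":0}]'; python3 to.py 576 22.8 68 -0.68;python3 - <<'E'
from h import *
shot("side","d5.png",190,170,110,110,5)
shot("top","d6.png",105,140,140,105,5)
E
```

```text
t: 42.55
ee_pos: [575.1, 23.4, 67.0]
orientation: [2.812, 1.357, -0.029]
ft_force: [-0.8, 0.9, 4.9]
width: 63.5
t 42.5 pos [575.1  23.4  67. ] yaw -0.671 tilt z [-0.009 -0.026 -1.   ] w 63.5 F [-0.8  0.9  4.9] q6 0.73
turn units 0.09
travel units now [ 0.    0.02 -0.02] after turn [ 0.    0.02 -0.02]
```

View pics/d5.png

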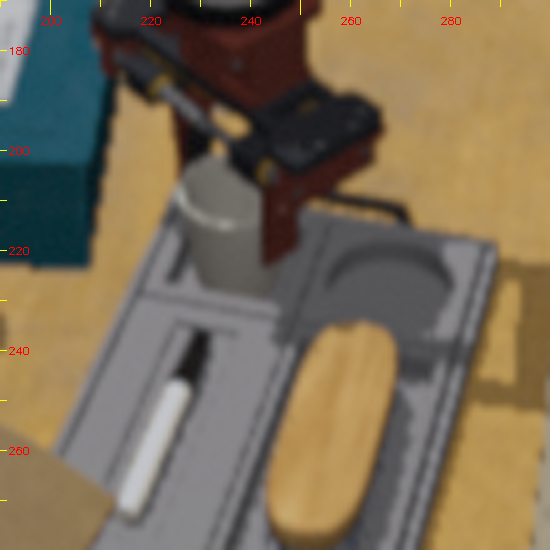

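View pics/d6.png

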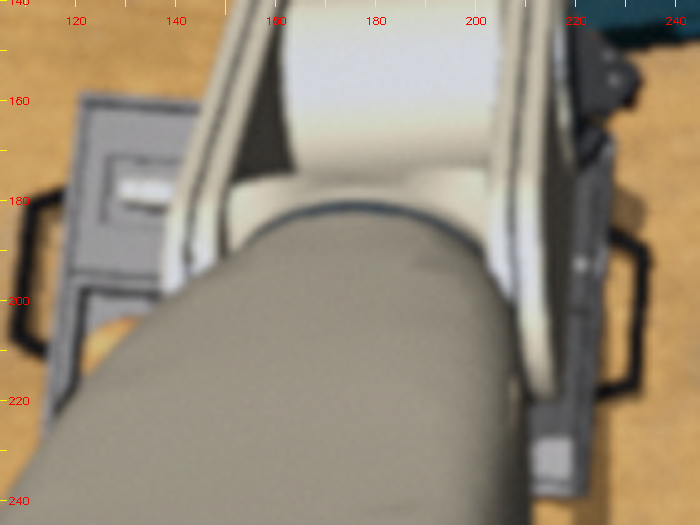

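Contact came at the expected height: 4.9 N at z 67. I'll release, rise and clear the view.

```bash
python3 -m crank '[{"travel":[0,0,0],"turn":0},{"travel":[0,0,0],"turn":0},{"travel":[0,0,0],"turn":0},{"travel":[0,0,0],"turn":0},{"travel":[0,0,-0.2],"turn":0},{"travel":[0,0,-0.5],"turn":0},{"travel":[0,0,-0.8],"turn":0},{"travel":[0,0,-0.8],"turn":0},{"travel":[0,0,-0.8],"turn":0},{"travel":[0,0,-0.8],"turn":0},{"travel":[0,0,-0.6],"turn":0},{"travel":[0,0,-0.3],"turn":0}]' 0.9; python3 s.py; python3 to.py 540 -300 300 -0.68
```

```text
t: 43.85
ee_pos: [575.3, 29.8, 317.7]
orientation: [2.813, 1.358, -0.034]
ft_force: [-0.5, 0.3, -0.7]
width: 83.2
t 43.9 [575.3  29.8 317.7] z [-0.012 -0.025] yaw -0.671 q [ 0.044  0.277  1.656 -0.026  1.223  0.724] F [-0.5  0.3 -0.7]
t 43.9 pos [575.3  29.8 317.7] yaw -0.671 tilt z [-0.012 -0.025 -1.   ] w 83.2 F [-0.5  0.3 -0.7] q6 0.72
turn units 0.09
travel units now [-5.59  3.55  0.53] after turn [-5.56  3.6   0.53]
```

```bash
python3 -m crank '[{"travel":[-0.3,0.2,0],"turn":0},{"travel":[-0.6,0.4,0],"turn":0},{"travel":[-0.7,0.45,0],"turn":0},{"travel":[-0.7,0.45,0],"turn":0},{"travel":[-0.7,0.45,0],"turn":0},{"travel":[-0.7,0.45,0],"turn":0},{"travel":[-0.7,0.45,0],"turn":0},{"travel":[-0.6,0.35,0],"turn":0},{"travel":[-0.35,0.2,0],"turn":0},{"travel":[-0.1,0.1,0],"turn":0}]' 1; python3 s.py; python3 - <<'E'
from h import *
shot("side","e1.png",190,180,110,110,5)
shot("top","e2.png",105,140,140,105,5)
E
```

```text
t: 44.85
ee_pos: [542.7, -302.5, 339.6]
orientation: [2.802, 1.361, -0.013]
ft_force: [-0.2, 0.8, -0.1]
width: 87.6
t 44.9 [ 542.7 -302.5  339.6] z [ 0.004 -0.027] yaw -0.667 q [-0.518  0.316  1.551 -0.023  1.258  0.156] F [-0.2  0.8 -0.1]
```

View pics/e1.png

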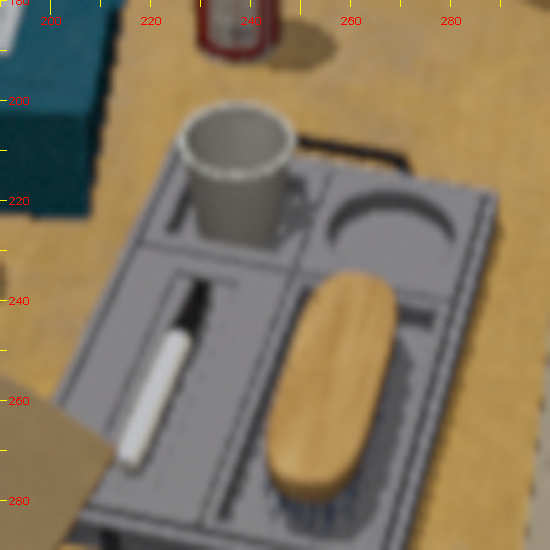

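View pics/e2.png

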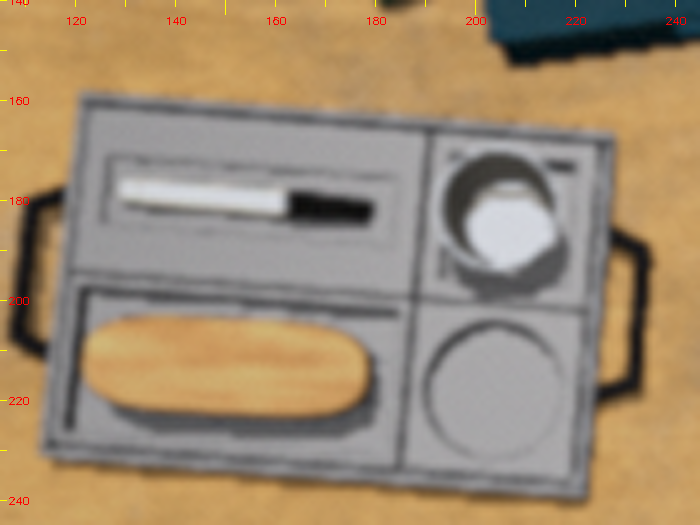

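```bash
python3 - <<'E'
from loc import *
def cad(u,v,z):
    w=px2w("top",105+u/5,140+v/5,z)[:2]-p[:2]; s,c=np.sin(p[2]),np.cos(p[2])
    return np.round([w[0]*s-w[1]*c, w[0]*c+w[1]*s],1)
print("brush ends, mid (want a -46,b -46)",cad(80,362,50),cad(372,372,50),cad(226,318,50),cad(226,416,50))
print("pen ends (a-46,b46)",cad(117,190,33),cad(374,209,33))
print("cup rim (93,46)",cad(499,210,78),"l/r",cad(442,210,78),cad(556,210,78),cad(499,153,78),cad(499,268,78))
print("cup floor",cad(510,228,14))
print("round hole",cad(493,390,28))
# side check brush top
def cs(u,v,z):
    w=px2w("side",190+u/5,180+v/5,z)[:2]-p[:2]; s,c=np.sin(p[2]),np.cos(p[2])
    return np.round([w[0]*s-w[1]*c, w[0]*c+w[1]*s],1)
print("side brush",cs(308,490,50),cs(356,272,50)); print("side cup rim",cs(238,140,78))
E
```

```text
brush ends, mid (want a -46,b -46) [-121.8  -48.4] [ 30.8 -42.1] [-48.2 -19.6] [-43.  -70.9]
pen ends (a-46,b46) [-117.4   46.2] [20.9 46.5]
cup rim (93,46) [92.7 44.8] l/r [63.4 42.5] [122.1  47. ] [90.1 74.6] [95.4 14.6]
cup floor [92.8 44.3]
round hole [ 92.7 -45.6]
side brush [-123.5  -52.2] [ 30.7 -40. ]
side cup rim [89.  43.3]
```

All three are in: the brush at caddy (-45.6,-45.3), the pen at (-48,46.3) and the cup at (93,45). The targets are (-46,-46), (-46,46) and (93,46). The bottle can go now.

```bash
python3 to.py 538.6 -425.8 260 -0.67; python3 -m crank '[{"travel":[-0.3,0.25,0.2],"turn":0},{"travel":[-0.5,0.4,0.3],"turn":0},{"travel":[-0.5,0.4,0.3],"turn":0},{"travel":[-0.4,0.3,0.3],"turn":0},{"travel":[-0.2,0.15,0.2],"turn":0},{"travel":[-0.05,0.05,0.1],"turn":0}]';python3 to.py 538.6 -425.8 230 -0.67
```

```text
t 45.0 pos [ 543.3 -301.3  339.3] yaw -0.666 tilt z [ 0.004 -0.027 -1.   ] w 87.9 F [-0.4 -0.  -0.1] q6 0.16
turn units 0.04
travel units now [-1.99  1.43  1.65] after turn [-1.98  1.44  1.65]
t: 45.55
ee_pos: [547.7, -427.3, 269.8]
orientation: [2.795, 1.375, -0.009]
ft_force: [-0.4, -0.1, 0.5]
width: 88.1
t 45.5 pos [ 547.7 -427.3  269.8] yaw -0.656 tilt z [ 0.006 -0.026 -1.   ] w 88.1 F [-0.4 -0.1  0.5] q6 -0.01
turn units 0.14
travel units now [-0.07 -0.18  0.79] after turn [-0.08 -0.18  0.79]
```

```bash
python3 -m crank '[{"travel":[-0.04,-0.1,0.3],"turn":0},{"travel":[-0.03,-0.08,0.3],"turn":0},{"travel":[0,0,0.15],"turn":0},{"travel":[0,0,0.05],"turn":0},{"travel":[0,0,0],"turn":0}]';python3 to.py 538.6 -425.8 176 -0.67; python3 - <<'E'
from h import *
shot("side","f1.png",230,70,90,90,6)
shot("top","f2.png",300,130,120,105,5)
E
```

```text
t: 46.05
ee_pos: [540.3, -422.0, 228.0]
orientation: [2.794, 1.381, -0.009]
ft_force: [-0.3, 0.2, -0.0]
width: 87.8
t 46.0 pos [ 540.3 -422.   228. ] yaw -0.653 tilt z [ 0.006 -0.025 -1.   ] w 87.8 F [-0.3  0.2 -0. ] q6 -0.01
turn units 0.17
travel units now [-0.06 -0.    1.04] after turn [-0.06 -0.    1.04]
```

View pics/f1.png

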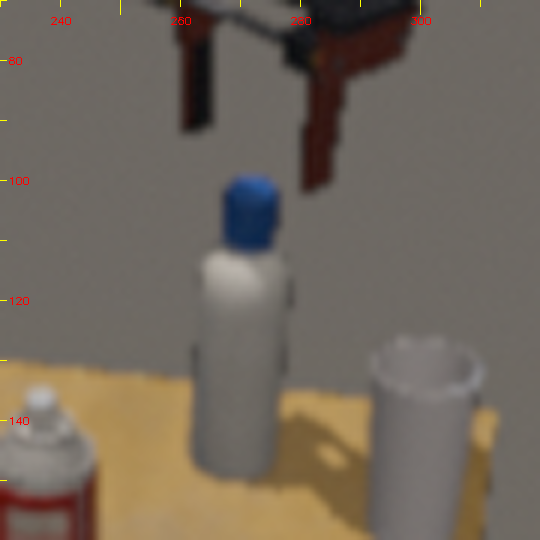

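```bash
python3 -m crank '[{"travel":[-0.04,0,0.3],"turn":0},{"travel":[-0.02,0,0.4],"turn":0},{"travel":[0,0,0.25],"turn":0},{"travel":[0,0,0.08],"turn":0},{"travel":[0,0,0],"turn":0}]';python3 to.py 538.6 -425.8 176 -0.67
```

```text
t: 46.65
ee_pos: [540.2, -427.1, 175.8]
orientation: [2.79, 1.379, -0.005]
ft_force: [0.4, -1.1, 0.7]
width: 87.9
t 46.6 pos [ 540.2 -427.1  175.8] yaw -0.653 tilt z [ 0.01  -0.028 -1.   ] w 87.9 F [ 0.4 -1.1  0.7] q6 -0.02
turn units 0.17
travel units now [ 0.   -0.04 -0.01] after turn [ 0.   -0.04 -0.01]
```

```bash
python3 -m crank '[{"travel":[0,-0.04,0],"turn":0},{"travel":[0,0,0],"turn":0}]';python3 to.py 538.6 -425.8 176 -0.67;  python3 -m crank '[{"travel":[0,0,0],"turn":0},{"travel":[0,0,0],"turn":0},{"travel":[0,0,0],"turn":0},{"travel":[0,0,0],"turn":0},{"travel":[0,0,0],"turn":0},{"travel":[0,0,0],"turn":0},{"travel":[0,0,0],"turn":0},{"travel":[0,0,0],"turn":0},{"travel":[0,0,0],"turn":0}]' -1;python3 to.py 538.6 -425.8 240 -0.67; python3 - <<'E'
from h import *
shot("side","f3.png",230,70,90,90,6)
E
```

```text
t: 46.85
ee_pos: [538.8, -426.1, 176.2]
orientation: [2.79, 1.379, -0.005]
ft_force: [-0.0, 0.3, -0.4]
width: 87.8
t 46.9 pos [ 538.8 -426.1  176.2] yaw -0.653 tilt z [ 0.01  -0.028 -1.   ] w 87.8 F [-0.   0.3 -0.4] q6 -0.02
turn units 0.17
travel units now [ 0.   -0.01  0.  ] after turn [ 0.   -0.01  0.  ]
t: 47.75
ee_pos: [539.8, -426.8, 178.5]
orientation: [2.786, 1.377, -0.002]
ft_force: [0.2, 0.3, -0.0]
width: 33.0
t 47.8 pos [ 539.8 -426.8  178.5] yaw -0.653 tilt z [ 0.014 -0.031 -0.999] w 33.0 F [ 0.2  0.3 -0. ] q6 -0.02
turn units 0.17
travel units now [-0.02  0.   -1.23] after turn [-0.02  0.   -1.23]
```

View pics/f3.png

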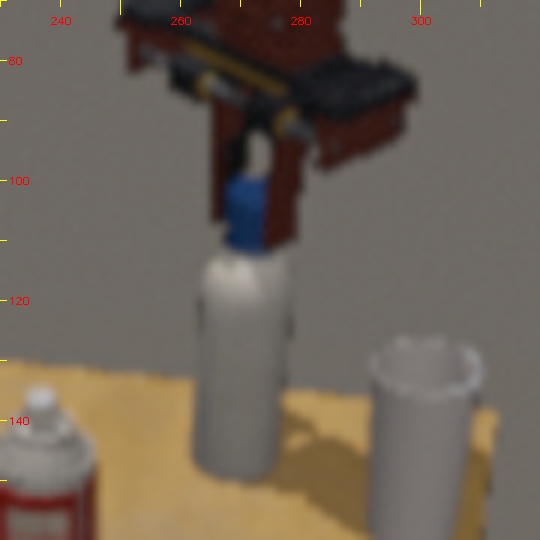

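```bash
python3 -m crank '[{"travel":[0,0,-0.1],"turn":0},{"travel":[0,0,-0.25],"turn":0},{"travel":[0,0,-0.35],"turn":0},{"travel":[0,0,-0.35],"turn":0},{"travel":[0,0,-0.25],"turn":0},{"travel":[0,0,-0.15],"turn":0},{"travel":[0,0,-0.05],"turn":0}]';python3 to.py 482 30 255 -0.67; python3 - <<'E'
from h import *
shot("side","g1.png",230,60,90,90,6)
E
```

```text
t: 48.5
ee_pos: [536.8, -422.8, 256.2]
orientation: [2.792, 1.38, -0.007]
ft_force: [0.0, 0.6, -4.4]
width: 32.9
t 48.5 pos [ 536.8 -422.8  256.2] yaw -0.653 tilt z [ 0.008 -0.026 -1.   ] w 32.9 F [ 0.   0.6 -4.4] q6 -0.02
turn units 0.17
travel units now [ 6.53 -6.37 -0.22] after turn [ 6.41 -6.48 -0.22]
```

View pics/g1.png

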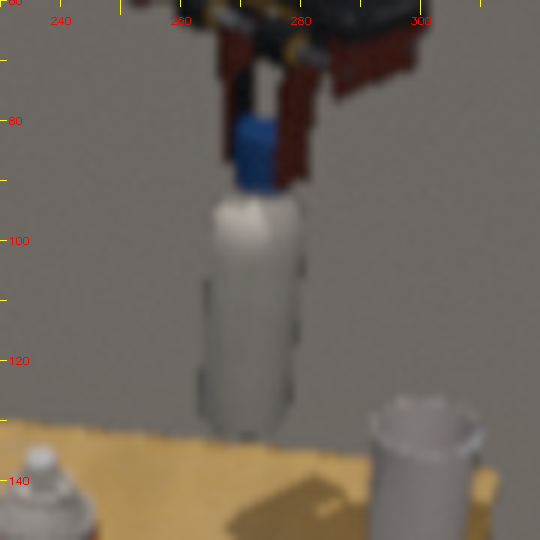

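```bash
python3 -m crank '[{"travel":[0.1,-0.1,0],"turn":0},{"travel":[0.2,-0.2,-0.05],"turn":0},{"travel":[0.3,-0.3,-0.05],"turn":0},{"travel":[0.4,-0.4,-0.05],"turn":0},{"travel":[0.4,-0.4,0],"turn":0},{"travel":[0.4,-0.4,0],"turn":0},{"travel":[0.4,-0.4,0],"turn":0},{"travel":[0.4,-0.4,0],"turn":0}]';python3 to.py 482 30 255 -0.67
```

```text
t: 49.35
ee_pos: [507.3, -229.2, 254.1]
orientation: [2.802, 1.379, -0.013]
ft_force: [-0.1, 0.4, -2.6]
width: 33.5
t 49.4 pos [ 507.3 -229.2  254.1] yaw -0.656 tilt z [ 0.001 -0.021 -1.   ] w 33.5 F [-0.1  0.4 -2.6] q6 0.23
turn units 0.14
travel units now [ 3.8  -3.56 -0.13] after turn [ 3.75 -3.62 -0.13]
```

```bash
python3 -m crank '[{"travel":[0.4,-0.37,-0.03],"turn":0},{"travel":[0.4,-0.37,-0.03],"turn":0},{"travel":[0.4,-0.37,-0.03],"turn":0},{"travel":[0.4,-0.37,-0.03],"turn":0},{"travel":[0.4,-0.37,-0.03],"turn":0},{"travel":[0.4,-0.37,0],"turn":0}]';python3 to.py 482 30 250 -0.67
```

```text
t: 49.95
ee_pos: [484.7, -53.5, 255.9]
orientation: [2.806, 1.384, -0.02]
ft_force: [1.1, -0.2, -4.0]
width: 33.2
t 50.0 pos [484.7 -53.5 255.9] yaw -0.654 tilt z [-0.006 -0.017 -1.   ] w 33.2 F [ 1.1 -0.2 -4. ] q6 0.54
turn units 0.16
travel units now [ 1.29 -1.06  0.09] after turn [ 1.28 -1.08  0.09]
```

```bash
python3 -m crank '[{"travel":[0.36,-0.3,0],"turn":0},{"travel":[0.3,-0.25,0],"turn":0},{"travel":[0.25,-0.2,0],"turn":0},{"travel":[0.16,-0.1,0],"turn":0},{"travel":[0.08,-0.04,0],"turn":0},{"travel":[0,0,0],"turn":0}]';python3 to.py 486 27 210 -0.67;  python3 - <<'E'
from h import *
shot("side","g2.png",190,130,130,120,4.5)
E
```

```text
t: 50.55
ee_pos: [477.6, 28.5, 252.9]
orientation: [2.804, 1.395, -0.027]
ft_force: [0.5, -0.1, -3.7]
width: 33.1
t 50.5 pos [477.6  28.5 252.9] yaw -0.648 tilt z [-0.011 -0.016 -1.   ] w 33.1 F [ 0.5 -0.1 -3.7] q6 0.70
turn units 0.22
travel units now [0.09 0.15 0.86] after turn [0.1  0.15 0.86]
```

View pics/g2.png

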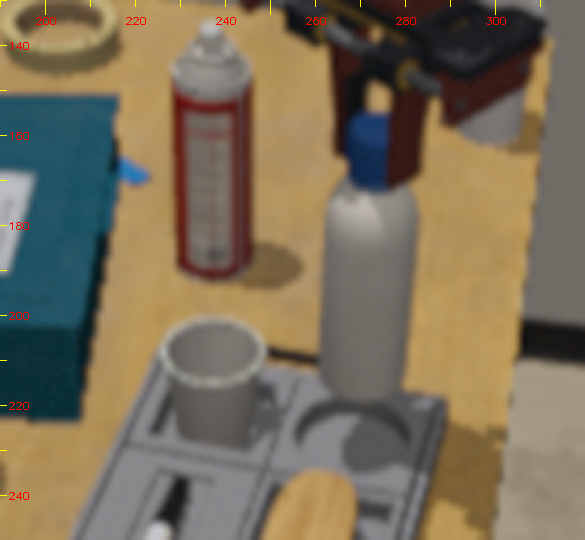

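```bash
python3 -m crank '[{"travel":[0.05,0.1,0.1],"turn":0},{"travel":[0.05,0.08,0.3],"turn":0},{"travel":[0,0,0.3],"turn":0},{"travel":[0,0,0.15],"turn":0},{"travel":[0,0,0.05],"turn":0}]';python3 to.py 487.5 27 188 -0.67;  python3 - <<'E'
from h import *
shot("side","g3.png",190,130,130,120,4.5)
E
```

```text
t: 51.1
ee_pos: [489.9, 22.7, 206.0]
orientation: [2.806, 1.388, -0.024]
ft_force: [-0.0, 0.8, -2.9]
width: 33.5
t 51.1 pos [489.9  22.7 206. ] yaw -0.652 tilt z [-0.009 -0.017 -1.   ] w 33.5 F [-0.   0.8 -2.9] q6 0.70
turn units 0.18
travel units now [ 0.05 -0.09  0.36] after turn [ 0.04 -0.09  0.36]
```

View pics/g3.png

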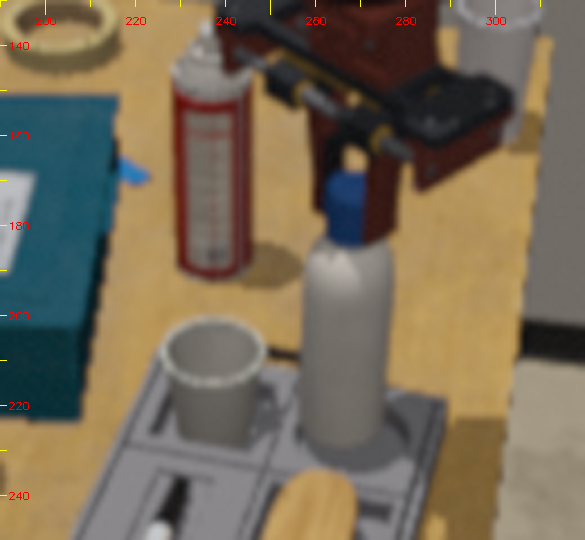

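```bash
python3 - <<'E'
from h import *
for c in((482.2,29.9),(486,25)):
    q=np.array([(w2px("side",(c[0]+28*np.cos(t),c[1]+28*np.sin(t),27.5))-[190,130])*4.5 for t in np.linspace(0,6.28,60)])
    print(c,q.min(0).round(),q.max(0).round())
E
```

```text
(482.2, 29.9) [307. 401.] [395. 461.]
(486, 25) [303. 395.] [390. 455.]
```

```bash
python3 -m crank '[{"travel":[0.02,-0.07,0],"turn":0},{"travel":[0.02,-0.06,0],"turn":0},{"travel":[0,0,0],"turn":0}]';python3 to.py 485.4 28.7 188 -0.67;  python3 - <<'E'
from h import *
shot("side","g4.png",230,180,70,60,8)
for c in((482.2,29.9),(486,25)):
  for z in (25,30):
    q=np.array([(w2px("side",(c[0]+28*np.cos(t),c[1]+28*np.sin(t),z))-[230,180])*8 for t in np.linspace(0,6.28,60)])
    print(c,z,q.min(0).round(),q.max(0).round())
E
```

```text
t: 51.45
ee_pos: [486.2, 28.3, 206.8]
orientation: [2.806, 1.387, -0.022]
ft_force: [-0.6, 0.5, -4.0]
width: 33.2
t 51.5 pos [486.2  28.3 206.8] yaw -0.653 tilt z [-0.008 -0.017 -1.   ] w 33.2 F [-0.6  0.5 -4. ] q6 0.71
turn units 0.17
travel units now [ 0.   -0.02  0.38] after turn [ 0.   -0.02  0.38]
(482.2, 29.9) 25 [226. 318.] [381. 425.]
(482.2, 29.9) 30 [226. 308.] [382. 415.]
(486, 25) 25 [218. 308.] [373. 414.]
(486, 25) 30 [218. 298.] [373. 404.]
```

View pics/g4.png

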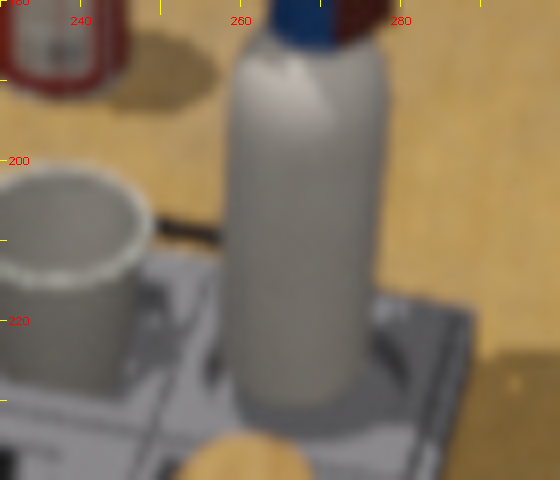

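```bash
python3 -m crank '[{"travel":[0.01,-0.05,0.05],"turn":0},{"travel":[0,-0.04,0.1],"turn":0},{"travel":[0,0,0.1],"turn":0},{"travel":[0,0,0.05],"turn":0},{"travel":[0,0,0],"turn":0}]';python3 to.py 483.5 31 188 -0.67;  python3 - <<'E'
from h import *
shot("side","g5.png",230,180,70,60,8)
E
```

```text
t: 52.0
ee_pos: [482.9, 31.7, 191.1]
orientation: [2.805, 1.388, -0.02]
ft_force: [0.8, -0.2, -3.6]
width: 33.1
t 52.0 pos [482.9  31.7 191.1] yaw -0.652 tilt z [-0.006 -0.017 -1.   ] w 33.1 F [ 0.8 -0.2 -3.6] q6 0.72
turn units 0.18
travel units now [-0.    0.02  0.06] after turn [-0.    0.02  0.06]
```

View pics/g5.png

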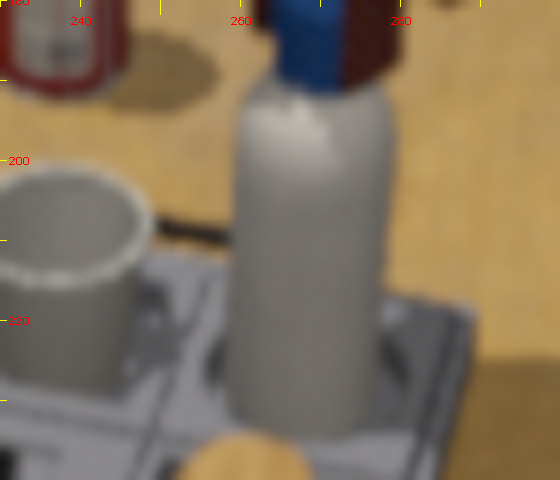

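```bash
python3 -m crank '[{"travel":[0,0,0.04],"turn":0},{"travel":[0,0,0.03],"turn":0},{"travel":[0,0,0],"turn":0}]';python3 s.py;python3 - <<'E'
from h import *
for c in((482.2,29.9),):
  for z in (10,28):
    q=np.array([(w2px("side",(c[0]+28*np.cos(t),c[1]+28*np.sin(t),z))-[230,180])*8 for t in np.linspace(0,6.28,60)])
    print(c,z,q.min(0).round(),q.max(0).round())
q=np.array([(w2px("side",(c[0]+37*np.cos(t),c[1]+37*np.sin(t),28))-[230,180])*8 for t in np.linspace(0,6.28,60)]);print(q.min(0),q.max(0))
E
```

```text
t: 52.35
ee_pos: [484.0, 31.6, 188.6]
orientation: [2.804, 1.387, -0.017]
ft_force: [0.6, 0.1, -4.2]
width: 33.4
t 52.4 [484.   31.6 188.6] z [-0.004 -0.016] yaw -0.652 q [ 0.05   0.295  1.971 -0.021  0.881  0.716] F [ 0.6  0.1 -4.2]
(482.2, 29.9) 10 [225. 348.] [379. 455.]
(482.2, 29.9) 28 [226. 312.] [382. 419.]
[201.24648818 295.17143835] [406.69075398 436.63448794]
```

```bash
python3 -m crank '[{"travel":[0,0,0.03],"turn":0},{"travel":[0,0,0.02],"turn":0}]';python3 s.py;python3 -m crank '[{"travel":[0,0,0.03],"turn":0},{"travel":[0,0,0],"turn":0}]';python3 s.py
```

```text
t: 52.55
ee_pos: [485.6, 31.7, 188.3]
orientation: [2.803, 1.386, -0.012]
ft_force: [-3.8, -0.0, 9.6]
width: 33.6
t 52.5 [485.6  31.7 188.3] z [-0.    -0.016] yaw -0.652 q [ 0.05   0.296  1.97  -0.021  0.877  0.716] F [-3.8 -0.   9.6]
t: 52.75
ee_pos: [486.5, 31.7, 188.7]
orientation: [2.803, 1.385, -0.009]
ft_force: [-0.4, 0.1, -2.9]
width: 33.0
t 52.8 [486.5  31.7 188.7] z [ 0.002 -0.016] yaw -0.653 q [ 0.05   0.296  1.969 -0.021  0.876  0.716] F [-0.4  0.1 -2.9]
```

```bash
python3 -m crank '[{"travel":[0,0,0.02],"turn":0},{"travel":[0,0,0],"turn":0}]';python3 s.py;python3 -m crank '[{"travel":[0,0,0],"turn":0},{"travel":[0,0,0],"turn":0},{"travel":[0,0,0],"turn":0},{"travel":[0,0,0],"turn":0}]' 0.6;python3 s.py;python3 - <<'E'
from h import *
shot("side","h1.png",220,140,80,90,6)
E
```

```text
t: 52.95
ee_pos: [487.0, 31.8, 188.3]
orientation: [2.803, 1.385, -0.006]
ft_force: [-0.8, 0.1, -0.2]
width: 32.8
t 53.0 [487.   31.8 188.3] z [ 0.003 -0.016] yaw -0.653 q [ 0.05   0.296  1.969 -0.02   0.874  0.716] F [-0.8  0.1 -0.2]
t: 53.35
ee_pos: [487.6, 31.7, 188.1]
orientation: [2.802, 1.385, -0.005]
ft_force: [0.5, -0.1, 0.4]
width: 61.6
t 53.4 [487.6  31.7 188.1] z [ 0.004 -0.016] yaw -0.653 q [ 0.05   0.297  1.969 -0.021  0.872  0.716] F [ 0.5 -0.1  0.4]
```

View pics/h1.png

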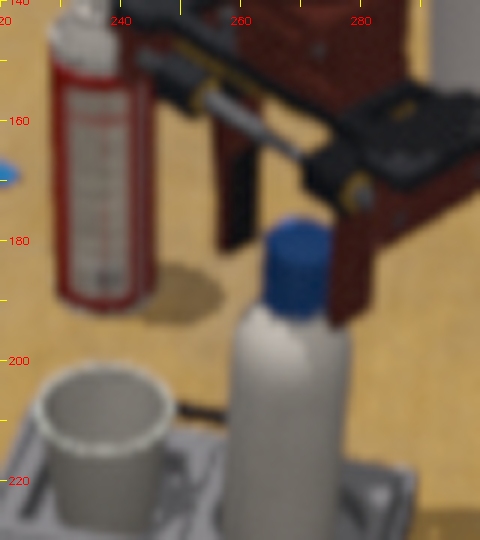

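Released and standing. Rise straight up, then move away for the final look.

```bash
python3 -m crank '[{"travel":[0,0,-0.2],"turn":0},{"travel":[0,0,-0.5],"turn":0},{"travel":[0,0,-0.7],"turn":0},{"travel":[0,0,-0.7],"turn":0},{"travel":[0,0,-0.5],"turn":0},{"travel":[0,0,-0.3],"turn":0},{"travel":[-0.3,0.3,0],"turn":0},{"travel":[-0.6,0.6,0],"turn":0},{"travel":[-0.6,0.6,0],"turn":0},{"travel":[-0.6,0.6,0],"turn":0},{"travel":[-0.6,0.6,0],"turn":0},{"travel":[-0.6,0.6,0],"turn":0},{"travel":[-0.6,0.6,0],"turn":0},{"travel":[-0.4,0.4,0],"turn":0},{"travel":[-0.2,0.2,0],"turn":0},{"travel":[0,0,0],"turn":0}]';python3 s.py;python3 - <<'E'
from h import *
shot("top","i1.png",105,140,140,105,5)
shot("side","i2.png",190,95,130,120,4.5)
shot("top","i3.png",240,130,160,120,4.5)
E
```

```text
t: 55.0
ee_pos: [530.7, -292.7, 357.8]
orientation: [2.793, 1.387, 0.009]
ft_force: [-0.2, 0.3, -0.2]
width: 70.4
t 55.0 [ 530.7 -292.7  357.8] z [ 0.015 -0.018] yaw -0.649 q [-0.52   0.275  1.566 -0.008  1.279  0.132] F [-0.2  0.3 -0.2]
```

View pics/i1.png

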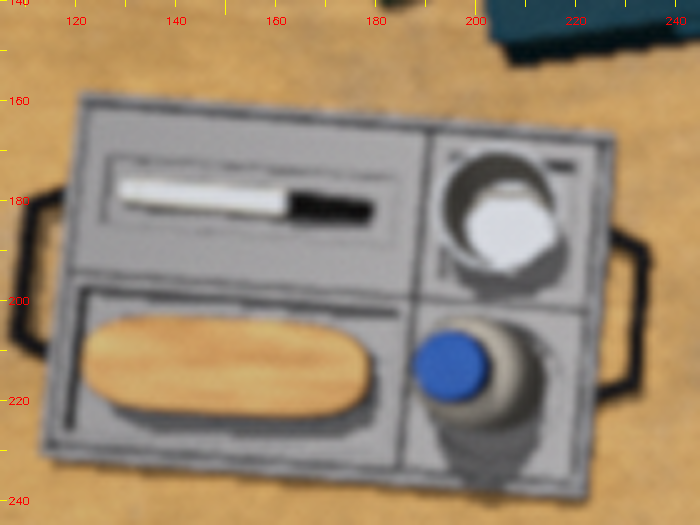

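View pics/i2.png

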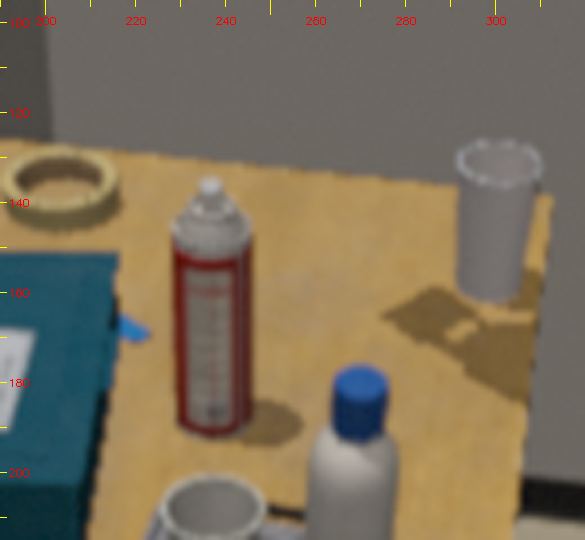

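View pics/i3.png

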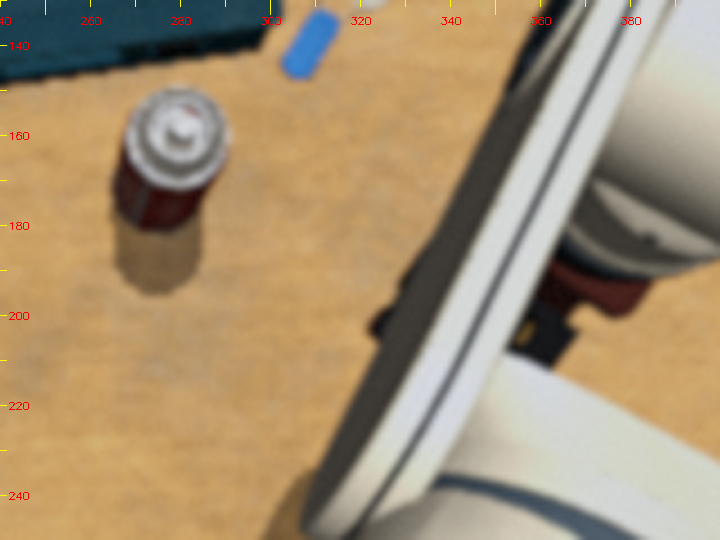

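```bash
python3 - <<'E'
from loc import *
s,c=np.sin(p[2]),np.cos(p[2])
f=lambda w:np.round([(w[0]-p[0])*s-(w[1]-p[1])*c,(w[0]-p[0])*c+(w[1]-p[1])*s],1)
print("cap top->(93,-46)?",f(px2w("top",105+451/5,140+366/5,200)),"side",f(px2w("side",190+360/4.5,95+382/4.5,200)))
E
```

```text
cap top->(93,-46)? [ 90.3 -45.7] side [ 83.5 -47. ]
```

```bash
python3 - <<'E'
from loc import *
out=[]
for n,f,(x0,y0,w,h) in(("top","pics/raw_i1.png",(180,190,50,45)),("side","pics/raw_i2.png",(240,165,60,80))):
    im=cv2.imread(f);S=7
    b=cv2.resize(im[y0:y0+h,x0:x0+w],None,fx=S,fy=S,interpolation=cv2.INTER_CUBIC)
    def ring(a,bb,z,r,col):
        C=mod(p,np.array(a),np.array(bb))
        q=np.array([(w2px(n,(C[0]+r*np.cos(t),C[1]+r*np.sin(t),z))-[x0,y0]+.5)*S for t in np.linspace(0,6.29,60)])
        cv2.polylines(b,[q.astype(np.int32)],True,col,1)
    ring(93,-46,28,37,(0,255,255)); ring(93,-46,200,17,(0,255,0)); ring(93,-46,166,17,(0,255,0)); ring(93,-46,138,28,(0,0,255)); ring(93,46,78,32.5,(255,0,255))
    out.append(cv2.copyMakeBorder(b,0,560-b.shape[0],0,10,0))
cv2.imwrite("pics/ov.png",np.hstack(out))
E
```

```text
(no output)
```

View pics/ov.png

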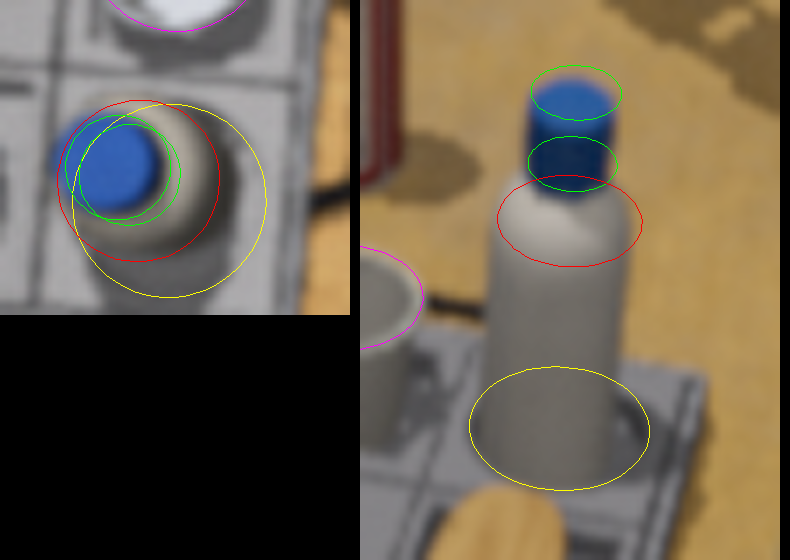

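```bash
python3 -c "
from workcell import workorder,ctrl
print(workorder.close_job()); print(ctrl.get_obs()['t'])"
```

```text
the job is handed in; nothing more can be done
None
the job is handed in; nothing more can be done
```

The caddy is packed and the job is handed in at about 55 s of the 115 s allowed. The pen, brush and cup went in first, then the bottle, which was held by its cap and stayed upright. The highest force I saw at the end of a move was about 10 N.

| Item | Last check |
|---|---|
| Pen | In the groove, about 2 mm from the middle |
| Brush | Bristles down in the trough, within 1 mm of the middle and turned about 2° |
| Cup | Mouth up in the square well, about 1 mm from the middle |
| Bottle | Standing in the round well; it touched the floor at the expected height |

- **Disagreement on the bottle:** the top camera puts the cap about 3 mm off the middle, along the caddy. The side camera put it about 9 mm off, but I read that less exactly. There is 9 mm of play in the well. An overlay of both pictures looked like about 3 mm off, so I left it.
- **Spray can and beaker:** I never touched either of them. The side picture at the end shows both standing in place. The arm hid the beaker from the top camera, so I confirmed that one from the side only.
- **Tilt during the job:** the tool kept drifting out of vertical, by up to about 5°. I spent time correcting it before picking up the brush and again before the cup. The brush was let go while about 5° tilted, and the pictures afterwards show it sitting flat.

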